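Empty the praline bins and hang them back on the rack

ROBOT

A 7-joint arm with a two-finger parallel gripper is mounted at the origin on the work surface. World frame = base frame: x ahead of the robot, y to its left, z up, the work surface at z = 0. Lengths are in mm, angles in rad, forces in N, time in s.
With the tool pointing down it reaches from about 375 to 925 mm from the base axis. Payload 3.1 kg.
Tool frame: the origin (TCP) lies between the finger pads; the fingertips stand 22 mm ahead of it and the grasp point (between the pads) lies 3 mm ahead of it (arm.tcp_to_tips is the distance from the TCP to the fingertips, in mm); z points along the fingers, y is the line along which they close (so a half turn about z gives the same grasp; the last joint's range is limited). The gripper opens to 85 mm and grips with 20 to 120 N. Pads are 22 mm wide; open, the fingers measure 114 mm over their backs; the gripper's body (76 mm by 85 mm) begins 54 mm behind the grasp point. The pads swing forward as they close: fully open they stand 13 mm farther back than shut.
Start: joints at [-1.385, 0.383, 0.044, 1.598, -0.018, 1.161, -0.05], TCP at [181.981, 624.008, 253.269] pointing down, gripper open.
Joint ranges: [-2.61, 2.61], [-0.41, 2.15], [-1.48, 1.57], [0, 2.5], [-1.57, 4.71], [0.05, 1.97], [-2.85, 2.85]. Speed limits (rad/s): [2.79, 2.79, 3.14, 3.14, 3.14, 3.14, 3.14].

INTERFACE

Orientations are given as a 3x3 rotation matrix whose columns are the frame's x, y, z axes.
In Python, from cell import arm, optics gives the robot as it stands.
- The arm moves only by the tool apply_moves, never from a script. Its argument "series" is a list of rows, each an object of numbers: "ax", "ay", "az": the turn, a rotation vector about the tool's x, y, z scaled (see below); "x", "y", "z": the shift along the tool's x, y, z scaled (see below); "fingers": the closure, from -1 (fully open) to 1 (shut). A call has 1 to 20 rows; each row shifts and turns the commanded pose from where the row before left it, along the tool's axes as they then stand; what a row does not reach is not made up. The controller multiplies each number of a shift by 40 mm and each number of a turn by 10 degrees. A row lasts 1/8 s, in which the tool goes at most 62.5 mm and 10.7 degrees, less where a joint would pass 70% of its speed; a pose out of reach is approached as far as the arm can. A call with a number of a shift or a turn outside -1 to 1 is refused whole. A call with a gripper value outside its range is refused whole. The fingers move at their own pace and stop on an object; "newtons" is the grip in N (left out, the last holds). Time passes only in rows, so rows that do not move let the fingers close. It gives the time, the measured TCP pose, the force, the opening and the grip force at its end, in the units of the state.
- arm.observe(): the state, without advancing time (a new reading comes with each control period).
- optics.grab_frame(name): name is "side" or "top"; returns a dict with "frame" (420x560x3 uint8, red, green, blue), "K" (3x3 intrinsics, pixels), "k1" (the pictures are not rectified: a ray, as slopes to the right and down, at radius r is drawn at 1 + k1 r^2 times it, then the intrinsics apply), "cam_to_world" (4x4, takes a point from camera to world coordinates). Camera axes: x right, y down, z forward; pixel columns grow to the right and rows downward; lengths in mm; the calibration is good to about 2 mm. A picture is of the moment at which its call begins. There is no depth.
- arm.hand_in(): hands the job in; it is judged then, once.
The state is a dict: "time_s": time; "qpos": joint angles; "qvel": joint speeds; "joint_torque": joint torques, N m; "ee_pos": TCP position; "tcp_rot": TCP orientation; "ft_force": force on the tool from outside, world axes, zero at the start; "wrist_torque": the same for the moment, N m; "opening": finger opening in mm; "grip_force": force on a finger pad.
Only numpy, scipy, OpenCV 4.12 (cv2) and the standard library are available. Lean on these libraries where they do the work, as an engineer would, in place of code of your own. Each camera call takes 0.05 s, during which the arm holds its last target. There are 200 camera calls.

TASK

Clear up the dipping station: tip the leftover pralines out of the blue bins into the white tub, then hang every blue bin by its hook on the rack's top rail, one in each gap between the hanging tins, pouring front towards the robot like the tins. Leave all pralines in the tub, and do not knock down or shove aside the hanging tins, the tub, the jar or the ramekin.

Things in the scene. Friction and masses are not known exactly. Their poses are not given: they have to be found in the camera images.
- rack: Fixed steel hanging rack. Origin: on the bench midway between its two posts (20 mm square, 210 mm tall, at y = +-340 mm); y along the rails, z up; things hang on its -x side, towards the robot. Top rail and, under it, a stop rail for the hung backs to rest on, both flat bars 8 mm thick (x -4 to 4 mm). Nothing stands behind.
- rail_top (a point): Middle of the top edge of the rack's top rail, 210 mm above the bench. The top rail is 30 mm tall (z 180 to 210 mm), the stop rail spans z 114 to 139 mm.
- tub: White open plastic ingredient tub, 180 mm (x) by 220 mm (y), 80 mm tall, walls and floor 4 mm, 1.2 kg, standing on the bench. Origin: centre of its underside.
- bin_A: Blue plastic hang-on scoop bin, 160 g, holds leftover pralines. Origin on the underside; x points from pouring front to back. 60 mm wide (y +-30). Floor from x -18 to 40 mm; before it a pouring ramp rises at 37 degrees from (x -18, z 0) to the lip (x -58, z 30 mm). Sides 56 mm tall, back wall 70 mm tall at x 40. Walls 3 mm. Hung: underside 84 mm above bench, origin at rack x -46 mm.
- bin_B: Second blue scoop bin, the same as bin_A; holds leftover pralines too.
- bin_C: Third blue scoop bin, the same as bin_A; holds leftover pralines too.
- bin_D: Blue scoop bin like bin_A, but empty. May be absent (None).
- hook_A (a point): Middle of bin_A's hook (bin x 52, z 118 mm), the place to pinch it along x. A strap 24 mm wide, front face x 38, rear x 42 mm, rises from the back to z 130 and bends to +x: 4 mm top (z 126 to 130), then a 4 mm leg down to z 96 mm, rear face x 66. So it is open below, 20 mm wide inside and 28 mm over all. All bins' hooks are the same.
- praline0: Dark chocolate praline, round, flat-bottomed, 24 mm in diameter and 20 mm tall, 14 g; lies loose in bin_A at the start. Origin: centre of its flat bottom.
- praline1: Dark chocolate praline, round, flat-bottomed, 24 mm in diameter and 20 mm tall, 14 g; lies loose in bin_A at the start. Origin: centre of its flat bottom. May be absent (None).
- praline2: Dark chocolate praline, round, flat-bottomed, 24 mm in diameter and 20 mm tall, 14 g; lies loose in bin_B at the start. Origin: centre of its flat bottom.
- praline3: Dark chocolate praline, round, flat-bottomed, 24 mm in diameter and 20 mm tall, 14 g; lies loose in bin_B at the start. Origin: centre of its flat bottom. May be absent (None).
- praline4: Dark chocolate praline, round, flat-bottomed, 24 mm in diameter and 20 mm tall, 14 g; lies loose in bin_C at the start. Origin: centre of its flat bottom.
- praline5: Dark chocolate praline, round, flat-bottomed, 24 mm in diameter and 20 mm tall, 14 g; lies loose in bin_C at the start. Origin: centre of its flat bottom. May be absent (None).
- tin0: Metal sugar dredger with a domed lid, 55 mm in diameter, 91 mm tall, hung on the top rail by a hook like the bins' (24 mm wide; x 27 to 55 mm, top at z 130 mm). Origin: centre of its underside. Five tins hang about 140 mm apart, tin0 to tin4 from the rack's -y end to its +y end; the four gaps between neighbours, about 86 mm wide, are the places for the bins, centred between them.
- tin1: Steel open measuring cup, 52 mm in diameter, 72 mm tall, hung like tin0, with the same hook. Origin: centre of its underside.
- tin2: Metal sugar dredger, the same as tin0, hung like tin0, with the same hook. Origin: centre of its underside.
- tin3: Steel open measuring cup, 52 mm in diameter, 72 mm tall, hung like tin0, with the same hook. Origin: centre of its underside.
- tin4: Metal sugar dredger, the same as tin0, hung like tin0, with the same hook. Origin: centre of its underside.
- jar: Bystander: amber glass jar with a brass lid, 54 mm in diameter, 95 mm tall, on the bench. Origin: centre of its underside.
- ramekin: Bystander: small white ceramic ramekin, 60 mm in diameter, 35 mm tall, on the bench. Origin: centre of its underside.

How it is judged:
By the outcome, as a careful person would: the job done as asked, in the order asked, and still so for the second after the job is handed in, with the robot touching nothing.
Of bin_D, praline1, praline3, praline5 only 1 to 4 are there at a start; the rules pass over those that are not, and their reading is None.
At some moment in a run one of bin_A, bin_B, bin_C, bin_D may be knocked a few centimetres aside while the robot is not near it.
It also fails if it takes over 200 s, if anything falls off the work surface, if the arm or the gripper's body presses on something with over 40 N, if the wrist force passes 120 N, or if a joint passes its speed limit or range.

## Working session

There is one attempt and no reset: what is moved stays moved. The work goes in short steps, Python scripts to look and compute and a tool call to move; the robot and the scene stay as the last step left them, time stands still between calls to the robot, and variables do not carry over. Pictures are saved under pics/ and viewed, at most 14 in all, crops included, and the job is handed in when it is done.

Besides the shell and the picture viewer there is one more tool, called after ">>>" as name(argument=value, ...) on one line, values as JSON. apply_moves: Moves the arm, as the interface text tells. Its arguments: {"type":"object","properties":{"series":{"type":"array","items":{"type":"object","properties":{"ax":{"type":"number"},"ay":{"type":"number"},"az":{"type":"number"},"x":{"type":"number"},"y":{"type":"number"},"z":{"type":"number"},"fingers":{"type":"number"}}}},"newtons":{"type":"number"}},"required":["series"]}

```bash
ls; mkdir -p pics
cat > h.py <<'E'
import numpy as np, cv2
from cell import arm, optics
def grab(n,save=None):
    f=optics.grab_frame(n)
    if save: cv2.imwrite('pics/'+save,cv2.cvtColor(f['frame'],cv2.COLOR_RGB2BGR))
    return f
def rays(f,px):
    px=np.float64(px).reshape(-1,1,2)
    K=np.float64(f['K']); M=np.float64(f['cam_to_world'])
    p=cv2.undistortPoints(px,K,np.array([f['k1'],0,0,0.])).reshape(-1,2)
    d=np.c_[p,np.ones(len(p))]@M[:3,:3].T
    return M[:3,3],d
def onz(f,px,z):
    o,d=rays(f,px); z=np.asarray(z,float)
    return o+d*((z-o[2])/d[:,2])[:,None]
def proj(f,P):
    K=np.float64(f['K']); M=np.linalg.inv(np.float64(f['cam_to_world']))
    r,_=cv2.projectPoints(np.float64(P).reshape(-1,1,3),cv2.Rodrigues(M[:3,:3])[0],M[:3,3],K,np.array([f['k1'],0,0,0.]))
    return r.reshape(-1,2)
E
python3 - <<'E'
from h import *
for n in('top','side'):
    f=grab(n,n+'0.png'); print(n,f['K'],f['k1'],np.round(f['cam_to_world'],3))
s=arm.observe(); print(s['ee_pos'],np.round(s['tcp_rot'],3),s['opening'],s['time_s'])
E
```

```text
pics
top [[402.21990794   0.         274.10490521]
 [  0.         402.21990794 212.96930872]
 [  0.           0.           1.        ]] -0.07652205355086875 [[-4.000000e-03 -9.890000e-01  1.480000e-01  3.538350e+02]
 [-1.000000e+00  2.000000e-03 -1.400000e-02  3.018300e+01]
 [ 1.400000e-02 -1.480000e-01 -9.890000e-01  1.378356e+03]
 [ 0.000000e+00  0.000000e+00  0.000000e+00  1.000000e+00]]
side [[397.2215021    0.         278.11427037]
 [  0.         397.2215021  210.2018147 ]
 [  0.           0.           1.        ]] -0.04349552652187452 [[-9.21000e-01 -2.90000e-01  2.61000e-01  2.79137e+02]
 [-3.90000e-01  6.72000e-01 -6.29000e-01  6.41703e+02]
 [ 7.00000e-03 -6.81000e-01 -7.32000e-01  8.45396e+02]
 [ 0.00000e+00  0.00000e+00  0.00000e+00  1.00000e+00]]
[181.79631951 623.20556447 252.00247097] [[-0.96   0.28  -0.001]
 [ 0.28   0.96  -0.002]
 [-0.    -0.002 -1.   ]] 85.12370597034914 0.1
```

View pics/top0.png

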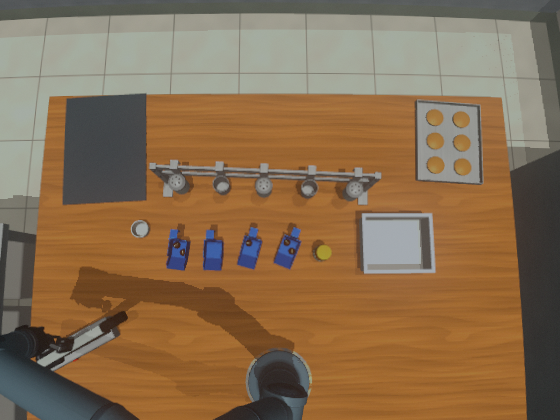

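View pics/side0.png

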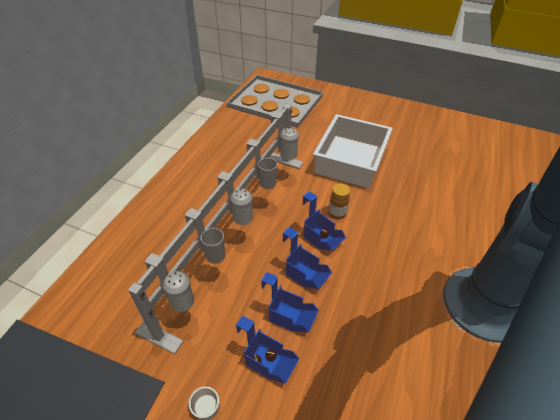

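Run:
```python
from h import *
a=cv2.imread('pics/top0.png')[140:280,120:390]; a=cv2.resize(a,None,fx=2.9,fy=2.9,interpolation=cv2.INTER_CUBIC)
cv2.imwrite('pics/tc.png',a)
b=cv2.imread('pics/side0.png')[100:400,120:400]; b=cv2.resize(b,None,fx=2,fy=2,interpolation=cv2.INTER_CUBIC); cv2.imwrite('pics/sc.png',b)
ft,fs=grab('top'),grab('side')
for f in(ft,fs):
    m=cv2.inRange(cv2.cvtColor(f['frame'],cv2.COLOR_RGB2HSV),(108,120,30),(130,255,255))
    n,l,s,c=cv2.connectedComponentsWithStats(m)
    for i in range(1,n):
        if s[i,4]>15: print(s[i],c[i].round(1), onz(f,[c[i]],30)[0].round())
# rack ends / tub
print('rail', onz(ft,[(153,166),(378,176)],210).round(1))
print('tub rim corners',onz(ft,[(361,212),(433,213),(362,273),(436,272)],80).round())
print('jar',onz(ft,[(323.5,252)],95).round(),'ram',onz(ft,[(140,229)],35).round())
```

```text
[249 228   9  10  56] [252.7 232.4] [490.  83.  30.]
[291 228   9  10  54] [295.1 232.4] [489. -59.  30.]
[170 230   8   9  57] [173.5 233.8] [486. 351.  30.]
[207 230   7   9  56] [209.9 234.2] [484. 227.  30.]
[275 237  23  31 328] [285.1 253.8] [418. -25.  30.]
[168 241  19  29 321] [177.5 257.2] [407. 335.  30.]
[204 241  18  29 433] [213.3 255.5] [413. 215.  30.]
[238 240  23  29 395] [249.1 254.3] [416.  95.  30.]
[304 192  12  10  70] [309.7 196.2] [ 507. -147.   30.]
[305 210  17  26 136] [313.2 224.6] [462. -48.  30.]
[283 227  48  62 744] [303.9 262.9] [440.  81.  30.]
[320 234  25  16 183] [331.8 240.7] [398. -14.  30.]
[262 273  15  13 119] [269.2 278.6] [501. 158.  30.]
[269 286  49  46 872] [293.3 312.2] [415. 218.  30.]
[237 316  17  16 157] [244.8 323.6] [504. 287.  30.]
[244 329  39  24  84] [260.2 339.4] [457. 307.  30.]
[245 344  54  39 786] [275.5 362.4] [406. 341.  30.]
rail [[ 672.3  376.6  210. ]
 [ 640.6 -299.3  210. ]]
tub rim corners [[ 551. -274.   80.]
 [ 547. -516.   80.]
 [ 352. -270.   80.]
 [ 353. -515.   80.]]
jar [[ 420. -145.   95.]] ram [[501. 464.  35.]]
```

View pics/tc.png

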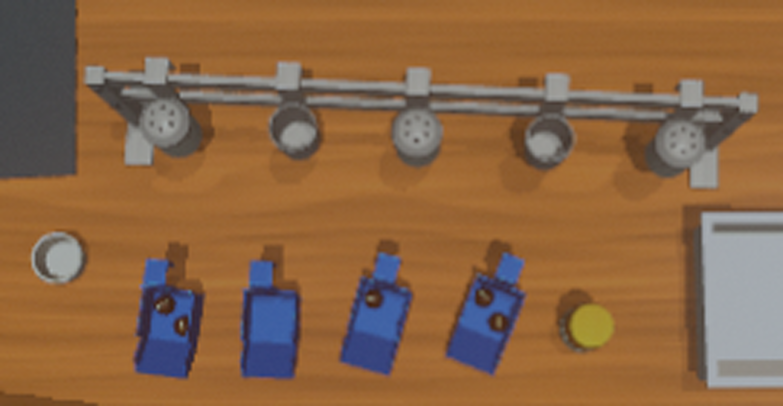

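View pics/sc.png

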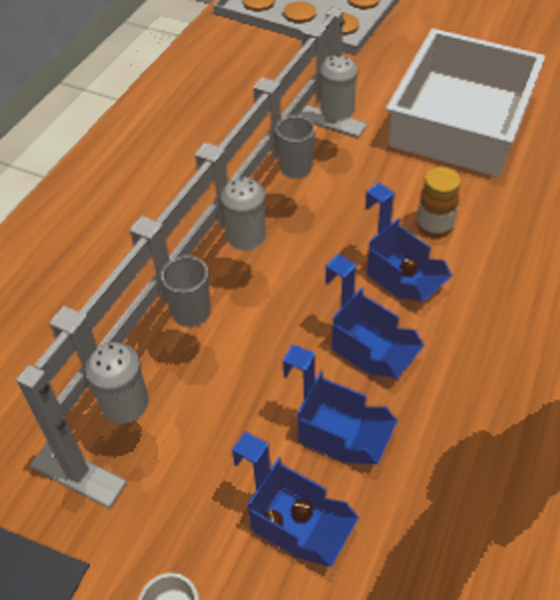

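```bash
cat >> h.py <<'E'
def bins(f):
    """hook-top centres (z=130) & yaw from the top view, sorted by decreasing y"""
    m=cv2.inRange(cv2.cvtColor(f['frame'],cv2.COLOR_RGB2HSV),(108,120,30),(130,255,255))
    n,l,s,c=cv2.connectedComponentsWithStats(m)
    H=[onz(f,[c[i]],130)[0] for i in range(1,n) if 30<s[i,4]<100]
    out=[]
    for i in range(1,n):
        if s[i,4]<200: continue
        cs=np.argwhere(l==i)[:,::-1]+0.
        P=onz(f,cs,30)[:,:2]
        b=P.mean(0); h=min(H,key=lambda h:np.hypot(*(h[:2]-b)))
        k=np.argsort((P-b)@(h[:2]-b))[:60]   # lip region
        u=h[:2]-b; w=P[k].mean(0)
        q=cv2.boxPoints(cv2.minAreaRect(P.astype(np.float32)))
        e=max([q[1]-q[0],q[2]-q[1]],key=np.linalg.norm); e=e*np.sign(e@u)
        out.append((h.round(1),np.degrees(np.arctan2(u[1],u[0])).round(1),np.degrees(np.arctan2(*(h[:2]-w)[::-1])).round(1),np.degrees(np.arctan2(e[1],e[0])).round(1)))
    return sorted(out,key=lambda t:-t[0][1])
E
python3 - <<'E'
from h import *
ft,fs=grab('top'),grab('side')
for b in bins(ft):
    h=b[0]; print(*b,'lip->',proj(fs,[h]).round(1))
tc=lambda p:np.array(p)/2.9+[120-.33,140-.33]
lips=onz(ft,tc([(136,372),(188,378),(242,376),(295,376),(341,362),(391,374),(447,356),(494,373)]),30)
for i in range(4):
    m=lips[2*i:2*i+2].mean(0); h=bins(ft)[i][0]; d=h-m; print('lip yaw',np.degrees(np.arctan2(d[1],d[0])).round(1),np.hypot(d[0],d[1]).round(1))
T=onz(ft,tc([(157,71),(289,76),(419,81),(558,88),(691,93)]),214); print('tin hooks',T.round(1).tolist())
sc=lambda p:np.array(p)/2.+[120-.25,100-.25]
S=onz(fs,sc([(68,321),(146,229),(209,154),(267,88)]),214); print('side tin hooks',S.round(1).tolist())
print('posts top',onz(ft,tc([(95,75),(748,103)]),210).round(1).tolist(), onz(fs,sc([(35,378),(336,17)]),210).round(1).tolist())
print('tub side rim', onz(fs,sc([(435,31),(543,53),(492,173),(389,110)]),80).round().tolist(), onz(ft,[(365,215),(431,215),(435,270),(364,270)],80).round().tolist())
print('jar side',onz(fs,sc([(441,179)]),95).round())
E
```

```text
[475.4 327.1 130. ] -6.2 -7.1 -10.1 lip-> [[245.8 322.3]]
[474. 213. 130.] -1.7 -1.9 -5.0 lip-> [[270.  277.2]]
[479.5  79.3 130. ] -14.1 -15.9 -14.6 lip-> [[290.9 232.1]]
[479.3 -53.1 130. ] -24.3 -22.9 -19.8 lip-> [[310.2 195.4]]
lip yaw -7.0 108.2
lip yaw -2.4 107.3
lip yaw -14.3 107.1
lip yaw -21.3 107.3
tin hooks [[676.5, 312.9, 214.0], [670.6, 176.4, 214.0], [665.0, 42.8, 214.0], [657.6, -100.2, 214.0], [652.5, -237.9, 214.0]]
side tin hooks [[674.6, 317.6, 214.0], [668.2, 182.8, 214.0], [662.8, 50.2, 214.0], [654.2, -90.7, 214.0]]
posts top [[673.7, 378.4, 210.0], [643.1, -298.2, 210.0]] [[667.6, 381.9, 210.0], [636.9, -285.0, 210.0]]
tub side rim [[540.0, -503.0, 80.0], [356.0, -514.0, 80.0], [362.0, -198.0, 80.0], [541.0, -271.0, 80.0]] [[541.0, -287.0, 80.0], [540.0, -509.0, 80.0], [359.0, -512.0, 80.0], [362.0, -277.0, 80.0]]
jar side [[ 422. -142.   95.]]
```

```bash
cat >> h.py <<'E'
import json
from scipy.linalg import fractional_matrix_power as fmp
from scipy.spatial.transform import Rotation as Ro
def toolR(yaw,tilt=0,s=1):
    """bin yaw (deg), nose-down tilt (deg); tool y = s*bin x, tool z = -bin z"""
    B=Ro.from_euler('ZY',[yaw,-tilt],degrees=True).as_matrix()  # -Y turn: x->+z, nose (-x) down
    y=s*B[:,0]; z=-B[:,2]; return np.c_[np.cross(y,z),y,z]
def obs():
    s=arm.observe()
    with open('log.jsonl','a') as g: g.write(json.dumps([list(map(float,s['qpos'])),list(map(float,s['ee_pos'])),np.array(s['tcp_rot']).tolist()])+'\n')
    return s
def plan(p,R,n,start=None):
    if start is None:
        s=obs(); p0,R0=np.array(s['ee_pos']),np.array(s['tcp_rot'])
        print('t',round(s['time_s'],1),'q',np.round(s['qpos'],2),'p',p0.round(1),'F',np.round(s['ft_force'],1),'open',round(s['opening'],1))
    else: p0,R0=start
    A=np.eye(4);A[:3,:3]=R0;A[:3,3]=p0
    B=np.eye(4);B[:3,:3]=R;B[:3,3]=p
    T=np.real(fmp(np.linalg.inv(A)@B,1/n))
    v=T[:3,3]/40; w=np.degrees(Ro.from_matrix(T[:3,:3]).as_rotvec())/10
    print(n,'rows xyz',v.round(3),'a',w.round(3))
    return p,R
E
python3 - <<'E'
from h import *
R=toolR(-21.5)
a=plan([479.3,-53.1,240],R,22)
plan([479.3,-53.1,121],R,4,a)
E
```

```text
t 0.3 q [-1.38  0.38  0.04  1.6  -0.02  1.16 -0.05] p [181.9 623.7 252.8] F [0.1 0.  0.9] open 85.7
22 rows xyz [-0.942 -0.075  0.015] a [-0.     0.     0.433]
4 rows xyz [0.    0.    0.744] a [ 0.  0. -0.]
```

>>> apply_moves(series=[{"x":-0.94,"y":-0.075,"z":0.015,"az":0.433,"fingers":-1},{"x":-0.94,"y":-0.075,"z":0.015,"az":0.433},{"x":-0.94,"y":-0.075,"z":0.015,"az":0.433},{"x":-0.94,"y":-0.075,"z":0.015,"az":0.433},{"x":-0.94,"y":-0.075,"z":0.015,"az":0.433},{"x":-0.94,"y":-0.075,"z":0.015,"az":0.433},{"x":-0.94,"y":-0.075,"z":0.015,"az":0.433},{"x":-0.94,"y":-0.075,"z":0.015,"az":0.433},{"x":-0.94,"y":-0.075,"z":0.015,"az":0.433},{"x":-0.94,"y":-0.075,"z":0.015,"az":0.433},{"x":-0.94,"y":-0.075,"z":0.015,"az":0.433}])

```text
validation failed for argument at $.se...
```

Run:
```python
from h import *
R=toolR(-21.5)
a=plan([479.3,-53.1,240],R,11)
```

```text
t 0.3 q [-1.38  0.38  0.04  1.6  -0.02  1.16 -0.05] p [181.9 623.7 252.8] F [0.1 0.  0.9] open 85.7
11 rows xyz [-1.876 -0.221  0.029] a [-0.     0.     0.866]
```

>>> apply_moves(series=[{"x":-0.94,"y":-0.075,"z":0.015,"ax":0,"ay":0,"az":0.433,"fingers":-1},{"x":-0.94,"y":-0.075,"z":0.015,"ax":0,"ay":0,"az":0.433,"fingers":-1},{"x":-0.94,"y":-0.075,"z":0.015,"ax":0,"ay":0,"az":0.433,"fingers":-1},{"x":-0.94,"y":-0.075,"z":0.015,"ax":0,"ay":0,"az":0.433,"fingers":-1},{"x":-0.94,"y":-0.075,"z":0.015,"ax":0,"ay":0,"az":0.433,"fingers":-1},{"x":-0.94,"y":-0.075,"z":0.015,"ax":0,"ay":0,"az":0.433,"fingers":-1},{"x":-0.94,"y":-0.075,"z":0.015,"ax":0,"ay":0,"az":0.433,"fingers":-1},{"x":-0.94,"y":-0.075,"z":0.015,"ax":0,"ay":0,"az":0.433,"fingers":-1},{"x":-0.94,"y":-0.075,"z":0.015,"ax":0,"ay":0,"az":0.433,"fingers":-1},{"x":-0.94,"y":-0.075,"z":0.015,"ax":0,"ay":0,"az":0.433,"fingers":-1},{"x":-0.94,"y":-0.075,"z":0.015,"ax":0,"ay":0,"az":0.433,"fingers":-1}])

```text
time_s: 1.68
ee_pos: [480.4, 349.5, 246.6]
tcp_rot: [[-0.436, 0.9, -0.0], [0.9, 0.436, 0.0], [0.0, -0.0, -1.0]]
ft_force: [0.0, -0.1, 0.2]
opening: 85.4
grip_force: 0.0
```

Run:
```python
from h import *
R=toolR(-21.5)
a=plan([479.3,-53.1,240],R,11)
```

```text
t 1.7 q [-0.99  0.29  0.35  1.76 -0.11  1.11 -0.16] p [480.4 349.5 246.6] F [ 0.  -0.1  0.2] open 85.4
11 rows xyz [-0.938 -0.073  0.015] a [-0.   -0.    0.43]
```

>>> apply_moves(series=[{"x":-0.938,"y":-0.073,"z":0.015,"ax":0,"ay":0,"az":0.43,"fingers":-1},{"x":-0.938,"y":-0.073,"z":0.015,"ax":0,"ay":0,"az":0.43,"fingers":-1},{"x":-0.938,"y":-0.073,"z":0.015,"ax":0,"ay":0,"az":0.43,"fingers":-1},{"x":-0.938,"y":-0.073,"z":0.015,"ax":0,"ay":0,"az":0.43,"fingers":-1},{"x":-0.938,"y":-0.073,"z":0.015,"ax":0,"ay":0,"az":0.43,"fingers":-1},{"x":-0.938,"y":-0.073,"z":0.015,"ax":0,"ay":0,"az":0.43,"fingers":-1},{"x":-0.938,"y":-0.073,"z":0.015,"ax":0,"ay":0,"az":0.43,"fingers":-1},{"x":-0.938,"y":-0.073,"z":0.015,"ax":0,"ay":0,"az":0.43,"fingers":-1},{"x":-0.938,"y":-0.073,"z":0.015,"ax":0,"ay":0,"az":0.43,"fingers":-1},{"x":-0.938,"y":-0.073,"z":0.015,"ax":0,"ay":0,"az":0.43,"fingers":-1},{"x":-0.938,"y":-0.073,"z":0.015,"ax":0,"ay":0,"az":0.43,"fingers":-1}])

```text
time_s: 3.05
ee_pos: [479.5, -52.9, 240.0]
tcp_rot: [[0.366, 0.931, -0.0], [0.931, -0.366, 0.0], [0.0, -0.0, -1.0]]
ft_force: [0.6, 0.8, -0.7]
opening: 84.9
grip_force: 0.0
```

Run:
```python
from h import *
R=toolR(-21.5)
a=plan([479.3,-53.1,121],R,5)
f=grab('side','s1.png'); f=cv2.imread('pics/s1.png')[80:300,200:480]; cv2.imwrite('pics/s1c.png',cv2.resize(f,None,fx=2,fy=2))
```

```text
t 3.0 q [-0.64  0.07  0.7   2.03 -0.05  1.06 -0.29] p [479.5 -52.9 240. ] F [ 0.6  0.8 -0.7] open 84.9
5 rows xyz [-0.001 -0.001  0.595] a [-0. -0.  0.]
```

View pics/s1c.png

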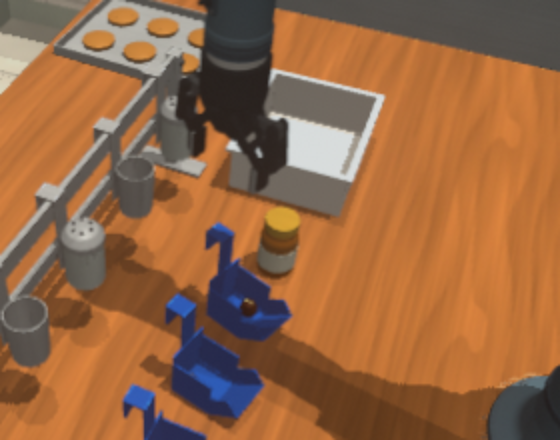

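>>> apply_moves(newtons=60, series=[{"x":0,"y":0,"z":0.595,"ax":0,"ay":0,"az":0,"fingers":-1},{"x":0,"y":0,"z":0.595,"ax":0,"ay":0,"az":0,"fingers":-1},{"x":0,"y":0,"z":0.595,"ax":0,"ay":0,"az":0,"fingers":-1},{"x":0,"y":0,"z":0.595,"ax":0,"ay":0,"az":0,"fingers":-1},{"x":0,"y":0,"z":0.595,"ax":0,"ay":0,"az":0,"fingers":-1},{"x":0,"y":0,"z":0,"ax":0,"ay":0,"az":0,"fingers":1},{"x":0,"y":0,"z":0,"ax":0,"ay":0,"az":0,"fingers":1},{"x":0,"y":0,"z":0,"ax":0,"ay":0,"az":0,"fingers":1},{"x":0,"y":0,"z":0,"ax":0,"ay":0,"az":0,"fingers":1},{"x":0,"y":0,"z":0,"ax":0,"ay":0,"az":0,"fingers":1},{"x":0,"y":0,"z":0,"ax":0,"ay":0,"az":0,"fingers":1}])

```text
time_s: 4.47
ee_pos: [481.8, -50.6, 122.3]
tcp_rot: [[0.361, 0.932, 0.002], [0.932, -0.361, 0.0], [0.001, 0.002, -1.0]]
ft_force: [-0.7, -0.7, 6.7]
opening: 26.9
grip_force: 59.6
```

Run:
```python
from h import *
from scipy.optimize import least_squares
R=toolR(-21.5)
a=plan([479.3,-53.1,360],R,8)
D=[json.loads(l) for l in open('log.jsonl')]
# dedupe
U=[];
for d in D:
    if not U or np.abs(np.array(d[0])-U[-1][0]).max()>.003: U.append(d)
print(len(U))
def fk(q,L,c):
    h,L1,L2,L3,ox,e1=L
    rz=lambda a:Ro.from_euler('z',a).as_matrix(); ry=lambda a:Ro.from_euler('y',a).as_matrix()
    R=rz(c[0]+c[1]*q[0]); p=np.array([0,0,h])+R@[ox,0,0]
    R=R@ry(q[1])@rz(c[2]*q[2]); p=p+R@[e1,0,L1]
    R=R@ry(q[3]); p=p+R@[-e1,0,0]
    R=R@rz(c[3]*q[4]); p=p+R@[0,0,L2]
    R=R@ry(q[5]); p=p+0; R=R@rz(c[4]*q[6]+c[5]); p=p+R@[0,0,L3]
    return p,R
import itertools
best=None
for sg in itertools.product((1,-1),repeat=4):
  for c5 in (0,np.pi/2,np.pi,-np.pi/2):
    def res(v):
        c=[v[0],sg[0],sg[1],sg[2],sg[3],c5+v[1]]
        return np.concatenate([np.r_[(fk(q,v[2:],c)[0]-p)/300,(fk(q,v[2:],c)[1]-np.array(r)).ravel()] for q,p,r in U])
    o=least_squares(res,[0,0,330,400,400,180,0,0])
    if best is None or o.cost<best[0]: best=(o.cost,sg,c5,o.x.round(3))
print(best)
```

```text
t 4.5 q [-0.57  0.29  0.66  2.12 -0.24  0.8  -0.13] p [481.8 -50.6 122.3] F [-0.7 -0.7  6.7] open 26.9
8 rows xyz [-0.009 -0.004 -0.743] a [ 0.002 -0.001  0.004]
4
(np.float64(0.00012080431684603451), (-1, -1, -1, -1), 1.5707963267948966, array([-6.30000e-02, -6.30000e-02, -7.18460e+01,  4.67345e+02,
        5.01156e+02, -8.25100e+01, -6.36300e+00,  1.66640e+01]))
```

>>> apply_moves(series=[{"x":0,"y":0,"z":-0.3,"ax":0,"ay":0,"az":0,"fingers":1},{"x":0,"y":0,"z":-0.8,"ax":0,"ay":0,"az":0,"fingers":1},{"x":0,"y":0,"z":-0.8,"ax":0,"ay":0,"az":0,"fingers":1},{"x":0,"y":0,"z":-0.8,"ax":0,"ay":0,"az":0,"fingers":1},{"x":0,"y":0,"z":-0.8,"ax":0,"ay":0,"az":0,"fingers":1},{"x":0,"y":0,"z":-0.8,"ax":0,"ay":0,"az":0,"fingers":1},{"x":0,"y":0,"z":-0.8,"ax":0,"ay":0,"az":0,"fingers":1},{"x":0,"y":0,"z":-0.8,"ax":0,"ay":0,"az":0,"fingers":1}])

```text
time_s: 5.48
ee_pos: [479.5, -51.0, 357.7]
tcp_rot: [[0.362, 0.932, -0.001], [0.932, -0.362, 0.0], [-0.0, -0.001, -1.0]]
ft_force: [-0.2, -0.7, -1.8]
opening: 27.0
grip_force: 59.5
```

Run:
```python
from h import *
s=obs(); print(np.round(s['qpos'],2),s['ee_pos'],s['ft_force'],s['opening'])
R=toolR(-21.5)
# options for transit to over tub, bin yaw about world
for yaw in (-21.5,-90,-150):
    plan([450,-330,360],toolR(yaw),16,(s['ee_pos'],s['tcp_rot']))
f=grab('side','s2.png'); f=cv2.imread('pics/s2.png')[60:300,200:480]; cv2.imwrite('pics/s2c.png',cv2.resize(f,None,fx=2,fy=2))
```

```text
[-0.69 -0.06  0.69  1.88  0.04  1.31 -0.38] [479.47606723 -50.97168167 357.66019571] [-0.19869528 -0.71167307 -1.75906328] 26.953592211464205
16 rows xyz [-0.423  0.116 -0.004] a [-0.     0.     0.002]
16 rows xyz [-0.315  0.343 -0.004] a [-0.    0.    0.43]
16 rows xyz [-0.136  0.529 -0.004] a [-0.     0.001  0.805]
```

View pics/s2c.png

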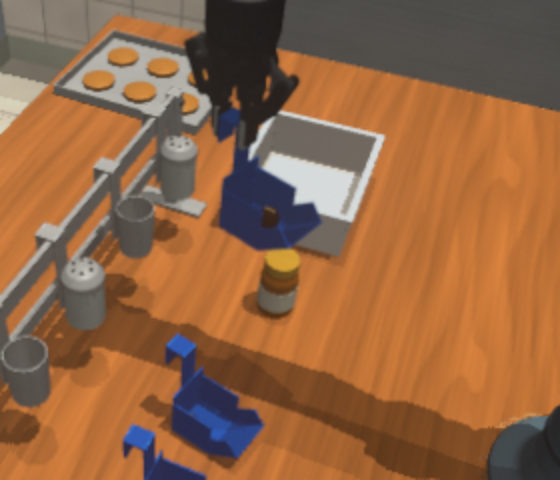

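Run:
```python
from h import *
a=plan([470,-345,350],toolR(-115),14)
a=plan([470,-345,270],toolR(-115,75),12,a)
```

```text
t 5.5 q [-0.69 -0.06  0.69  1.87  0.04  1.31 -0.38] p [482.1 -51.1 362.4] F [ 1.  -0.7  0.9] open 27.0
14 rows xyz [-0.273  0.521  0.023] a [ 0.    -0.003  0.67 ]
12 rows xyz [-0.    -0.101  0.148] a [-0.625  0.    -0.   ]
```

>>> apply_moves(series=[{"x":-0.27,"y":0.52,"z":0.02,"ax":0,"ay":0,"az":0.67,"fingers":1},{"x":-0.27,"y":0.52,"z":0.02,"ax":0,"ay":0,"az":0.67,"fingers":1},{"x":-0.27,"y":0.52,"z":0.02,"ax":0,"ay":0,"az":0.67,"fingers":1},{"x":-0.27,"y":0.52,"z":0.02,"ax":0,"ay":0,"az":0.67,"fingers":1},{"x":-0.27,"y":0.52,"z":0.02,"ax":0,"ay":0,"az":0.67,"fingers":1},{"x":-0.27,"y":0.52,"z":0.02,"ax":0,"ay":0,"az":0.67,"fingers":1},{"x":-0.27,"y":0.52,"z":0.02,"ax":0,"ay":0,"az":0.67,"fingers":1},{"x":-0.27,"y":0.52,"z":0.02,"ax":0,"ay":0,"az":0.67,"fingers":1},{"x":-0.27,"y":0.52,"z":0.02,"ax":0,"ay":0,"az":0.67,"fingers":1},{"x":-0.27,"y":0.52,"z":0.02,"ax":0,"ay":0,"az":0.67,"fingers":1},{"x":-0.27,"y":0.52,"z":0.02,"ax":0,"ay":0,"az":0.67,"fingers":1},{"x":-0.27,"y":0.52,"z":0.02,"ax":0,"ay":0,"az":0.67,"fingers":1},{"x":-0.27,"y":0.52,"z":0.02,"ax":0,"ay":0,"az":0.67,"fingers":1},{"x":-0.27,"y":0.52,"z":0.02,"ax":0,"ay":0,"az":0.67,"fingers":1}])

```text
time_s: 7.28
ee_pos: [468.1, -343.4, 344.9]
tcp_rot: [[0.905, -0.426, -0.002], [-0.426, -0.905, 0.001], [-0.002, 0.0, -1.0]]
ft_force: [-0.8, 0.9, -2.2]
opening: 27.2
grip_force: 59.6
```

Run:
```python
from h import *
a=plan([470,-345,270],toolR(-115,75),12)
a=plan([470,-345,270],toolR(-115,30),5)
```

```text
t 7.3 q [-0.34  0.31  1.11  1.69 -0.28  1.32 -1.19] p [ 468.1 -343.4  344.9] F [-0.8  0.9 -2.2] open 27.2
12 rows xyz [ 0.005 -0.094  0.139] a [-0.625  0.002 -0.001]
t 7.3 q [-0.34  0.31  1.11  1.69 -0.28  1.32 -1.19] p [ 468.1 -343.4  344.9] F [-0.8  0.9 -2.2] open 27.2
5 rows xyz [ 0.012 -0.076  0.371] a [-0.6    0.003 -0.004]
```

>>> apply_moves(series=[{"x":0,"y":-0.09,"z":0.14,"ax":-0.625,"ay":0,"az":0,"fingers":1},{"x":0,"y":-0.09,"z":0.14,"ax":-0.625,"ay":0,"az":0,"fingers":1},{"x":0,"y":-0.09,"z":0.14,"ax":-0.625,"ay":0,"az":0,"fingers":1},{"x":0,"y":-0.09,"z":0.14,"ax":-0.625,"ay":0,"az":0,"fingers":1},{"x":0,"y":-0.09,"z":0.14,"ax":-0.625,"ay":0,"az":0,"fingers":1},{"x":0,"y":-0.09,"z":0.14,"ax":-0.625,"ay":0,"az":0,"fingers":1}])

```text
time_s: 8.02
ee_pos: [474.2, -331.6, 307.4]
tcp_rot: [[0.907, -0.334, -0.258], [-0.422, -0.719, -0.553], [-0.001, 0.61, -0.792]]
ft_force: [0.3, -0.1, -2.0]
opening: 27.0
grip_force: 59.8
```

Run:
```python
from h import *
a=plan([470,-345,270],toolR(-115,75),6)
```

```text
t 8.0 q [-0.74  0.54  1.27  1.83  0.16  1.12 -1.6 ] p [ 474.2 -331.6  307.4] F [ 0.3 -0.1 -2. ] open 27.0
6 rows xyz [ 0.008 -0.091  0.142] a [-0.624 -0.001  0.001]
```

>>> apply_moves(series=[{"x":0,"y":-0.09,"z":0.14,"ax":-0.625,"ay":0,"az":0,"fingers":1},{"x":0,"y":-0.09,"z":0.14,"ax":-0.625,"ay":0,"az":0,"fingers":1},{"x":0,"y":-0.09,"z":0.14,"ax":-0.625,"ay":0,"az":0,"fingers":1},{"x":0,"y":-0.09,"z":0.14,"ax":-0.625,"ay":0,"az":0,"fingers":1},{"x":0,"y":-0.09,"z":0.14,"ax":-0.625,"ay":0,"az":0,"fingers":1},{"x":0,"y":-0.09,"z":0.14,"ax":-0.625,"ay":0,"az":0,"fingers":1},{"x":0,"y":0,"z":0,"ax":0,"ay":0,"az":0,"fingers":1},{"x":0,"y":0,"z":0,"ax":0,"ay":0,"az":0,"fingers":1}])

```text
time_s: 9.02
ee_pos: [468.6, -345.2, 272.0]
tcp_rot: [[0.906, -0.111, -0.408], [-0.422, -0.236, -0.875], [0.001, 0.965, -0.26]]
ft_force: [0.7, -0.8, -0.2]
opening: 27.3
grip_force: 60.1
```

Run:
```python
from h import *
a=plan([470,-345,270],toolR(-115,90),3)
f=grab('side','s3.png'); f=cv2.imread('pics/s3.png')[60:300,200:480]; f=cv2.resize(f,None,fx=2,fy=2)
g=grab('top','t3.png'); g=cv2.imread('pics/t3.png')[170:310,280:460]; g=cv2.resize(g,(617,480))[:,80:320]
cv2.imwrite('pics/s3c.png',np.hstack([f,g]))
```

```text
t 9.0 q [-0.81  1.07  1.27  1.9   0.35  1.03 -1.9 ] p [ 468.6 -345.2  272. ] F [ 0.7 -0.8 -0.2] open 27.3
3 rows xyz [ 0.01  -0.018 -0.004] a [-0.503 -0.001 -0.002]
```

View pics/s3c.png

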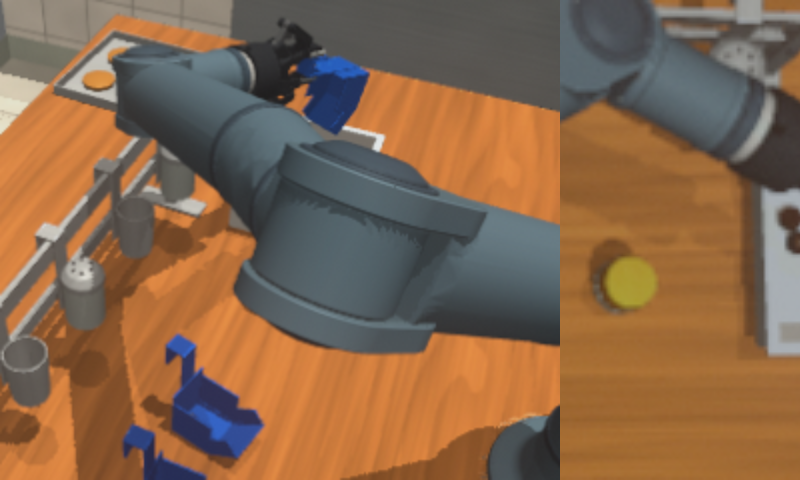

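>>> apply_moves(series=[{"x":0,"y":0.09,"z":-0.14,"ax":0.75,"ay":0,"az":0,"fingers":1},{"x":0,"y":0.09,"z":-0.14,"ax":0.75,"ay":0,"az":0,"fingers":1},{"x":0,"y":0.09,"z":-0.2,"ax":0.75,"ay":0,"az":0,"fingers":1},{"x":0,"y":0.09,"z":-0.2,"ax":0.75,"ay":0,"az":0,"fingers":1},{"x":0,"y":0.09,"z":-0.2,"ax":0.75,"ay":0,"az":0,"fingers":1},{"x":0,"y":0.09,"z":-0.2,"ax":0.75,"ay":0,"az":0,"fingers":1},{"x":0,"y":0.09,"z":-0.2,"ax":0.75,"ay":0,"az":0,"fingers":1},{"x":0,"y":0.09,"z":-0.2,"ax":0.75,"ay":0,"az":0,"fingers":1},{"x":0,"y":0.09,"z":-0.2,"ax":0.75,"ay":0,"az":0,"fingers":1},{"x":0,"y":0.09,"z":-0.2,"ax":0.75,"ay":0,"az":0,"fingers":1}])

```text
time_s: 10.38
ee_pos: [474.6, -329.3, 350.3]
tcp_rot: [[0.905, -0.424, 0.005], [-0.424, -0.905, 0.004], [0.003, -0.006, -1.0]]
ft_force: [0.4, -0.1, -1.8]
opening: 27.1
grip_force: 59.9
```

Run:
```python
from h import *
a=plan([620,-169,365],toolR(-2.6),16)
f=grab('top')
for b in bins(f): print(*b)
```

```text
t 10.4 q [-0.37  0.29  1.1   1.69 -0.27  1.32 -1.23] p [ 474.6 -329.3  350.3] F [ 0.4 -0.1 -1.8] open 27.1
16 rows xyz [ 0.375 -0.138 -0.022] a [-0.    -0.003 -0.703]
[475.8 327.  130. ] -6.5 -7.1 -10.1
[474.1 212.8 130. ] -2.1 -2.5 -4.7
[479.3  80.2 130. ] 96.5 94.5 62.9
[479.3  80.2 130. ] -14.8 -21.2 -14.6
```

>>> apply_moves(series=[{"x":0.375,"y":-0.138,"z":-0.022,"ax":0,"ay":0,"az":-0.703,"fingers":1},{"x":0.375,"y":-0.138,"z":-0.022,"ax":0,"ay":0,"az":-0.703,"fingers":1},{"x":0.375,"y":-0.138,"z":-0.022,"ax":0,"ay":0,"az":-0.703,"fingers":1},{"x":0.375,"y":-0.138,"z":-0.022,"ax":0,"ay":0,"az":-0.703,"fingers":1},{"x":0.375,"y":-0.138,"z":-0.022,"ax":0,"ay":0,"az":-0.703,"fingers":1},{"x":0.375,"y":-0.138,"z":-0.022,"ax":0,"ay":0,"az":-0.703,"fingers":1},{"x":0.375,"y":-0.138,"z":-0.022,"ax":0,"ay":0,"az":-0.703,"fingers":1},{"x":0.375,"y":-0.138,"z":-0.022,"ax":0,"ay":0,"az":-0.703,"fingers":1},{"x":0.375,"y":-0.138,"z":-0.022,"ax":0,"ay":0,"az":-0.703,"fingers":1},{"x":0.375,"y":-0.138,"z":-0.022,"ax":0,"ay":0,"az":-0.703,"fingers":1},{"x":0.375,"y":-0.138,"z":-0.022,"ax":0,"ay":0,"az":-0.703,"fingers":1},{"x":0.375,"y":-0.138,"z":-0.022,"ax":0,"ay":0,"az":-0.703,"fingers":1},{"x":0.375,"y":-0.138,"z":-0.022,"ax":0,"ay":0,"az":-0.703,"fingers":1},{"x":0.375,"y":-0.138,"z":-0.022,"ax":0,"ay":0,"az":-0.703,"fingers":1},{"x":0.375,"y":-0.138,"z":-0.022,"ax":0,"ay":0,"az":-0.703,"fingers":1},{"x":0.375,"y":-0.138,"z":-0.022,"ax":0,"ay":0,"az":-0.703,"fingers":1}])

```text
time_s: 12.42
ee_pos: [620.7, -167.7, 362.8]
tcp_rot: [[0.042, 0.999, -0.0], [0.999, -0.042, -0.003], [-0.003, 0.0, -1.0]]
ft_force: [0.4, -0.1, -2.0]
opening: 27.3
grip_force: 60.2
```

Run:
```python
from h import *
a=plan([650,-169,260],toolR(-2.6),5)
```

```text
t 12.4 q [-0.26  0.33  0.59  1.5  -0.18  1.36  0.3 ] p [ 620.7 -167.7  362.8] F [ 0.4 -0.1 -2. ] open 27.3
5 rows xyz [0.001 0.147 0.514] a [0.    0.003 0.004]
```

>>> apply_moves(series=[{"x":0,"y":0.147,"z":0.514,"ax":0,"ay":0,"az":0,"fingers":1},{"x":0,"y":0.147,"z":0.514,"ax":0,"ay":0,"az":0,"fingers":1},{"x":0,"y":0.147,"z":0.514,"ax":0,"ay":0,"az":0,"fingers":1},{"x":0,"y":0.147,"z":0.514,"ax":0,"ay":0,"az":0,"fingers":1},{"x":0,"y":0.147,"z":0.514,"ax":0,"ay":0,"az":0,"fingers":1},{"x":0,"y":0,"z":0,"ax":0,"ay":0,"az":0,"fingers":1}])

```text
time_s: 13.18
ee_pos: [650.2, -167.4, 256.0]
tcp_rot: [[0.044, 0.999, -0.005], [0.999, -0.044, 0.001], [0.0, -0.006, -1.0]]
ft_force: [-0.8, -0.3, -2.3]
opening: 27.1
grip_force: 60.1
```

Run:
```python
from h import *
a=plan([650,-169,207],toolR(-2.6),5)
f=grab('side','s4.png'); print(proj(f,[[650,-169,210],[660,-169,210]]).round()); f=cv2.imread('pics/s4.png')[80:230,210:350]; f=cv2.resize(f,(420,450),interpolation=cv2.INTER_CUBIC)
g=grab('top','t4.png'); g=cv2.imread('pics/t4.png')[150:250,290:370]; g=cv2.resize(g,(360,450),interpolation=cv2.INTER_CUBIC)
cv2.imwrite('pics/s4c.png',np.hstack([f,g]))
```

```text
t 13.2 q [-0.22  0.47  0.56  1.55 -0.26  1.2   0.34] p [ 650.2 -167.4  256. ] F [-0.8 -0.3 -2.3] open 27.1
5 rows xyz [-0.008  0.     0.245] a [-0.006 -0.     0.002]
[[267. 129.]
 [264. 128.]]
```

View pics/s4c.png

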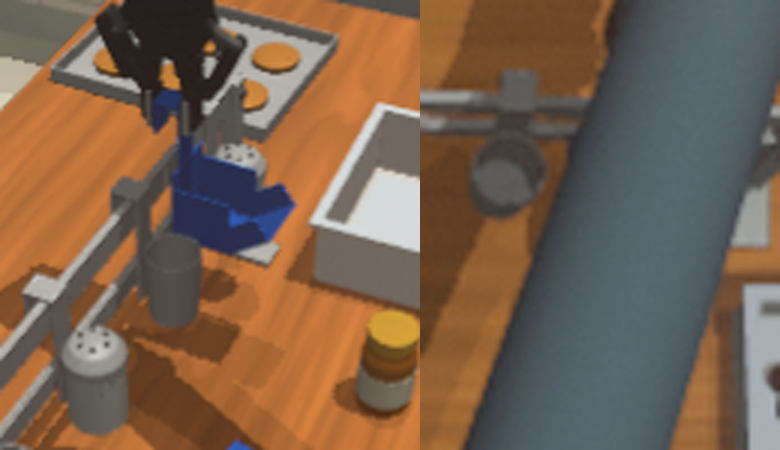

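>>> apply_moves(series=[{"x":0,"y":0,"z":0.25,"ax":0,"ay":0,"az":0,"fingers":1},{"x":0,"y":0,"z":0.25,"ax":0,"ay":0,"az":0,"fingers":1},{"x":0,"y":0,"z":0.25,"ax":0,"ay":0,"az":0,"fingers":1},{"x":0,"y":0,"z":0.25,"ax":0,"ay":0,"az":0,"fingers":1},{"x":0,"y":0,"z":0,"ax":0,"ay":0,"az":0,"fingers":1}])

```text
time_s: 13.9
ee_pos: [650.3, -167.6, 217.7]
tcp_rot: [[0.044, 0.999, -0.003], [0.999, -0.044, 0.001], [0.0, -0.003, -1.0]]
ft_force: [0.1, 0.9, -1.4]
opening: 27.1
grip_force: 60.0
```

Run:
```python
from h import *
a=plan([650,-169,207],toolR(-2.6),5)
```

```text
t 13.9 q [-0.21  0.5   0.54  1.59 -0.28  1.13  0.35] p [ 650.3 -167.6  217.7] F [ 0.1  0.9 -1.4] open 27.1
5 rows xyz [-0.007 -0.001  0.054] a [-0.003 -0.001  0.002]
```

>>> apply_moves(series=[{"x":0,"y":0.05,"z":0.05,"ax":0,"ay":0,"az":0,"fingers":1},{"x":0,"y":0.05,"z":0.05,"ax":0,"ay":0,"az":0,"fingers":1},{"x":0,"y":0,"z":0.05,"ax":0,"ay":0,"az":0,"fingers":1},{"x":0,"y":0,"z":0,"ax":0,"ay":0,"az":0,"fingers":1}])

```text
time_s: 14.4
ee_pos: [655.1, -168.1, 213.2]
tcp_rot: [[0.044, 0.999, -0.0], [0.999, -0.044, 0.0], [0.0, -0.0, -1.0]]
ft_force: [-0.8, -1.2, -1.6]
opening: 27.2
grip_force: 60.1
```

>>> apply_moves(series=[{"x":0,"y":0.05,"z":0.05,"ax":0,"ay":0,"az":0,"fingers":1},{"x":0,"y":0,"z":0.05,"ax":0,"ay":0,"az":0,"fingers":1},{"x":0,"y":0,"z":0,"ax":0,"ay":0,"az":0,"fingers":1}])

```text
time_s: 14.78
ee_pos: [656.7, -168.4, 208.9]
tcp_rot: [[0.044, 0.999, -0.001], [0.999, -0.044, -0.0], [-0.0, -0.001, -1.0]]
ft_force: [-1.1, 0.3, -1.5]
opening: 27.2
grip_force: 60.1
```

>>> apply_moves(series=[{"x":0,"y":0.05,"z":0.05,"ax":0,"ay":0,"az":0,"fingers":1},{"x":0,"y":0,"z":0.02,"ax":0,"ay":0,"az":0,"fingers":1},{"x":0,"y":0,"z":0,"ax":0,"ay":0,"az":0,"fingers":1}])

```text
time_s: 15.15
ee_pos: [656.8, -168.6, 206.5]
tcp_rot: [[0.044, 0.999, -0.006], [0.999, -0.044, 0.001], [0.001, -0.006, -1.0]]
ft_force: [-6.3, 0.6, 3.4]
opening: 27.0
grip_force: 60.7
```

>>> apply_moves(series=[{"x":0,"y":-0.02,"z":0,"ax":0,"ay":0,"az":0,"fingers":0},{"x":0,"y":0,"z":0,"ax":0,"ay":0,"az":0,"fingers":-0.3},{"x":0,"y":0,"z":0,"ax":0,"ay":0,"az":0,"fingers":-0.5},{"x":0,"y":0,"z":0,"ax":0,"ay":0,"az":0,"fingers":-0.5},{"x":0,"y":0,"z":-0.3,"ax":0,"ay":0,"az":0,"fingers":-0.5},{"x":0,"y":0,"z":-0.8,"ax":0,"ay":0,"az":0,"fingers":-0.5},{"x":0,"y":0,"z":-0.8,"ax":0,"ay":0,"az":0,"fingers":-0.5},{"x":0,"y":0,"z":-0.8,"ax":0,"ay":0,"az":0,"fingers":-1}])

```text
time_s: 16.15
ee_pos: [658.6, -168.5, 316.7]
tcp_rot: [[0.044, 0.999, 0.001], [0.999, -0.044, -0.0], [-0.0, 0.001, -1.0]]
ft_force: [0.1, 0.1, -0.3]
opening: 79.5
grip_force: 0.0
```

Run:
```python
from h import *
f=grab('top','t5.png'); g=grab('side','s5.png')
try:
  for b in bins(f): print(*b)
except Exception as e: print(e)
f=cv2.imread('pics/s5.png')[80:230,210:350]; f=cv2.resize(f,(420,450),interpolation=cv2.INTER_CUBIC)
g=cv2.imread('pics/t5.png')[150:250,290:370]; g=cv2.resize(g,(360,450),interpolation=cv2.INTER_CUBIC)
cv2.imwrite('pics/s5c.png',np.hstack([f,g]))
s=obs(); print(s['ee_pos'],np.round(s['qpos'],2))
a=plan([480.5,81.3,240],toolR(-14.3),14)
```

```text
[475.6 327.4 130. ] -6.0 -6.9 -10.1
[474.1 212.8 130. ] -2.1 -2.5 -0.1
[477.3  82.1 130. ] -12.6 -17.2 -11.4
[ 660.96519907 -169.69825093  320.91895006] [-0.22  0.43  0.57  1.46 -0.24  1.3   0.32]
t 16.2 q [-0.22  0.43  0.57  1.46 -0.24  1.3   0.32] p [ 661.  -169.7  320.9] F [-0.1 -0.8  0.1] open 85.5
14 rows xyz [ 0.4   -0.383  0.142] a [0.004 0.    0.084]
```

View pics/s5c.png

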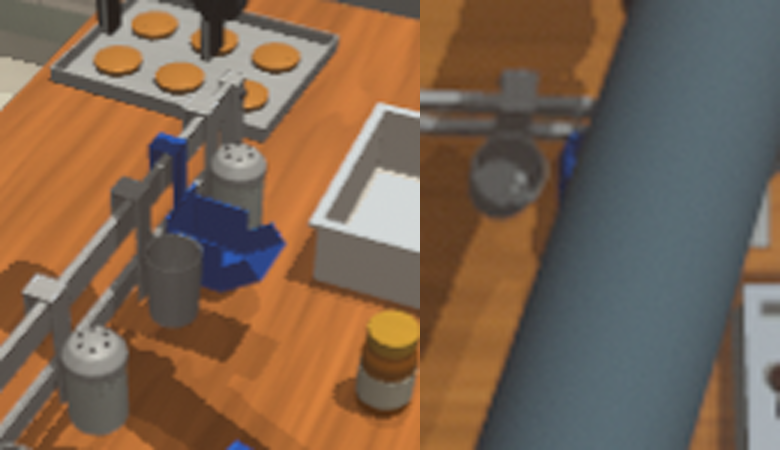

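>>> apply_moves(series=[{"x":0.4,"y":-0.383,"z":0.1,"ax":0,"ay":0,"az":0.084,"fingers":-1},{"x":0.4,"y":-0.383,"z":0.142,"ax":0,"ay":0,"az":0.084,"fingers":-1},{"x":0.4,"y":-0.383,"z":0.142,"ax":0,"ay":0,"az":0.084,"fingers":-1},{"x":0.4,"y":-0.383,"z":0.142,"ax":0,"ay":0,"az":0.084,"fingers":-1},{"x":0.4,"y":-0.383,"z":0.142,"ax":0,"ay":0,"az":0.084,"fingers":-1},{"x":0.4,"y":-0.383,"z":0.142,"ax":0,"ay":0,"az":0.084,"fingers":-1},{"x":0.4,"y":-0.383,"z":0.142,"ax":0,"ay":0,"az":0.084,"fingers":-1},{"x":0.4,"y":-0.383,"z":0.142,"ax":0,"ay":0,"az":0.084,"fingers":-1},{"x":0.4,"y":-0.383,"z":0.142,"ax":0,"ay":0,"az":0.084,"fingers":-1},{"x":0.4,"y":-0.383,"z":0.142,"ax":0,"ay":0,"az":0.084,"fingers":-1},{"x":0.4,"y":-0.383,"z":0.142,"ax":0,"ay":0,"az":0.084,"fingers":-1},{"x":0.4,"y":-0.383,"z":0.142,"ax":0,"ay":0,"az":0.084,"fingers":-1},{"x":0.4,"y":-0.383,"z":0.142,"ax":0,"ay":0,"az":0.084,"fingers":-1},{"x":0.4,"y":-0.383,"z":0.142,"ax":0,"ay":0,"az":0.084,"fingers":-1}])

```text
time_s: 18.0
ee_pos: [476.7, 83.2, 236.4]
tcp_rot: [[0.247, 0.969, -0.0], [0.969, -0.247, 0.0], [0.0, -0.0, -1.0]]
ft_force: [0.2, -0.1, 0.5]
opening: 85.5
grip_force: 0.0
```

```bash
cat >> h.py <<'E'
def sidebins(f):
    m=cv2.inRange(cv2.cvtColor(f['frame'],cv2.COLOR_RGB2HSV),(108,120,30),(130,255,255))
    n,l,s,c=cv2.connectedComponentsWithStats(m)
    for i in range(1,n):
        if 40<s[i,4]: 
            b=s[i]; print('side blob',b[:5],'top of blob',onz(f,[[b[0]+b[2]*.5,b[1]+5]],130)[0].round(1))
E
python3 - <<'E'
from h import *
a=plan([480,80.5,121],toolR(-14.3),5)
f=grab('side'); sidebins(f); print(proj(f,[[479.5,80,130]]))
E
```

```text
t 18.0 q [-0.69  0.08  0.45  2.02 -0.04  1.05 -0.47] p [476.7  83.2 236.4] F [ 0.2 -0.1  0.5] open 85.5
5 rows xyz [-0.009  0.019  0.577] a [-0. -0. -0.]
side blob [260 125  16  32 174] top of blob [ 692.2 -267.1  130. ]
side blob [284 228  13  10  77] top of blob [479.3  82.3 130. ]
side blob [288 260  43  28 435] top of blob [407.5 150.1 130. ]
side blob [ 262  272   56   60 1345] top of blob [435.1 195.7 130. ]
side blob [237 316  17  16 156] top of blob [477.2 324.9 130. ]
side blob [244 329  39  23  81] top of blob [433.6 335.7 130. ]
side blob [245 344  54  39 775] top of blob [406.8 356.7 130. ]
[[290.77302529 232.26379617]]
```

Bin B unmoved (hook at ~479, 81). Descend, grip, lift.

>>> apply_moves(newtons=60, series=[{"x":-0.01,"y":0.02,"z":0.577,"ax":0,"ay":0,"az":0,"fingers":-1},{"x":-0.01,"y":0.02,"z":0.577,"ax":0,"ay":0,"az":0,"fingers":-1},{"x":-0.01,"y":0.02,"z":0.577,"ax":0,"ay":0,"az":0,"fingers":-1},{"x":-0.01,"y":0.02,"z":0.577,"ax":0,"ay":0,"az":0,"fingers":-1},{"x":-0.01,"y":0.02,"z":0.577,"ax":0,"ay":0,"az":0,"fingers":-1},{"x":0,"y":0,"z":0,"ax":0,"ay":0,"az":0,"fingers":1},{"x":0,"y":0,"z":0,"ax":0,"ay":0,"az":0,"fingers":1},{"x":0,"y":0,"z":0,"ax":0,"ay":0,"az":0,"fingers":1},{"x":0,"y":0,"z":0,"ax":0,"ay":0,"az":0,"fingers":1},{"x":0,"y":0,"z":0,"ax":0,"ay":0,"az":0,"fingers":1},{"x":0,"y":0,"z":0,"ax":0,"ay":0,"az":0,"fingers":1}])

```text
time_s: 19.42
ee_pos: [482.1, 80.2, 122.6]
tcp_rot: [[0.247, 0.969, 0.002], [0.969, -0.247, 0.001], [0.002, 0.002, -1.0]]
ft_force: [0.7, -0.4, 6.6]
opening: 27.0
grip_force: 59.4
```

Run:
```python
from h import *
s=obs(); p=s['ee_pos']; print(p)
a=plan([p[0],p[1],350],toolR(-14.3),7)
a=plan([472,-345,345],toolR(-115),18,a)
```

```text
[482.07548291  80.22646124 122.58530715]
t 19.4 q [-0.64  0.26  0.44  2.11 -0.16  0.8  -0.36] p [482.1  80.2 122.6] F [ 0.7 -0.4  6.6] open 27.0
7 rows xyz [ 0.001  0.001 -0.812] a [ 0.002 -0.001  0.   ]
18 rows xyz [-0.332  0.587  0.007] a [0.    0.    0.559]
```

>>> apply_moves(series=[{"x":0,"y":0,"z":-0.4,"ax":0,"ay":0,"az":0,"fingers":1},{"x":0,"y":0,"z":-0.9,"ax":0,"ay":0,"az":0,"fingers":1},{"x":0,"y":0,"z":-0.95,"ax":0,"ay":0,"az":0,"fingers":1},{"x":0,"y":0,"z":-0.95,"ax":0,"ay":0,"az":0,"fingers":1},{"x":0,"y":0,"z":-0.95,"ax":0,"ay":0,"az":0,"fingers":1},{"x":0,"y":0,"z":-0.95,"ax":0,"ay":0,"az":0,"fingers":1},{"x":0,"y":0,"z":-0.95,"ax":0,"ay":0,"az":0,"fingers":1}])

```text
time_s: 20.3
ee_pos: [479.8, 79.3, 364.4]
tcp_rot: [[0.247, 0.969, -0.001], [0.969, -0.247, -0.0], [-0.001, -0.001, -1.0]]
ft_force: [0.6, 0.4, -1.7]
opening: 27.2
grip_force: 59.2
```

>>> apply_moves(series=[{"x":-0.332,"y":0.587,"z":0,"ax":0,"ay":0,"az":0.559,"fingers":1},{"x":-0.332,"y":0.587,"z":0,"ax":0,"ay":0,"az":0.559,"fingers":1},{"x":-0.332,"y":0.587,"z":0,"ax":0,"ay":0,"az":0.559,"fingers":1},{"x":-0.332,"y":0.587,"z":0,"ax":0,"ay":0,"az":0.559,"fingers":1},{"x":-0.332,"y":0.587,"z":0,"ax":0,"ay":0,"az":0.559,"fingers":1},{"x":-0.332,"y":0.587,"z":0,"ax":0,"ay":0,"az":0.559,"fingers":1},{"x":-0.332,"y":0.587,"z":0,"ax":0,"ay":0,"az":0.559,"fingers":1},{"x":-0.332,"y":0.587,"z":0,"ax":0,"ay":0,"az":0.559,"fingers":1},{"x":-0.332,"y":0.587,"z":0,"ax":0,"ay":0,"az":0.559,"fingers":1},{"x":-0.332,"y":0.587,"z":0,"ax":0,"ay":0,"az":0.559,"fingers":1},{"x":-0.332,"y":0.587,"z":0,"ax":0,"ay":0,"az":0.559,"fingers":1},{"x":-0.332,"y":0.587,"z":0,"ax":0,"ay":0,"az":0.559,"fingers":1},{"x":-0.332,"y":0.587,"z":0,"ax":0,"ay":0,"az":0.559,"fingers":1},{"x":-0.332,"y":0.587,"z":0,"ax":0,"ay":0,"az":0.559,"fingers":1},{"x":-0.332,"y":0.587,"z":0,"ax":0,"ay":0,"az":0.559,"fingers":1},{"x":-0.332,"y":0.587,"z":0,"ax":0,"ay":0,"az":0.559,"fingers":1},{"x":-0.332,"y":0.587,"z":0,"ax":0,"ay":0,"az":0.559,"fingers":1},{"x":-0.332,"y":0.587,"z":0,"ax":0,"ay":0,"az":0.559,"fingers":1}])

```text
time_s: 22.55
ee_pos: [470.1, -347.3, 363.5]
tcp_rot: [[0.904, -0.427, 0.0], [-0.427, -0.904, -0.0], [0.0, 0.0, -1.0]]
ft_force: [0.3, 0.6, -2.3]
opening: 27.1
grip_force: 59.2
```

Run:
```python
from h import *
a=plan([470,-345,270],toolR(-115,76),13)
```

```text
t 22.6 q [-0.24  0.26  0.98  1.66 -0.22  1.34 -1.25] p [ 470.1 -347.3  363.5] F [ 0.3  0.6 -2.3] open 27.1
13 rows xyz [-0.002 -0.115  0.156] a [-0.585  0.001 -0.002]
```

>>> apply_moves(series=[{"x":0,"y":-0.115,"z":0.156,"ax":-0.585,"ay":0,"az":0,"fingers":1},{"x":0,"y":-0.115,"z":0.156,"ax":-0.585,"ay":0,"az":0,"fingers":1},{"x":0,"y":-0.115,"z":0.156,"ax":-0.585,"ay":0,"az":0,"fingers":1},{"x":0,"y":-0.115,"z":0.156,"ax":-0.585,"ay":0,"az":0,"fingers":1},{"x":0,"y":-0.115,"z":0.156,"ax":-0.585,"ay":0,"az":0,"fingers":1},{"x":0,"y":-0.115,"z":0.156,"ax":-0.585,"ay":0,"az":0,"fingers":1},{"x":0,"y":-0.115,"z":0.156,"ax":-0.585,"ay":0,"az":0,"fingers":1},{"x":0,"y":-0.115,"z":0.156,"ax":-0.585,"ay":0,"az":0,"fingers":1},{"x":0,"y":-0.115,"z":0.156,"ax":-0.585,"ay":0,"az":0,"fingers":1},{"x":0,"y":-0.115,"z":0.156,"ax":-0.585,"ay":0,"az":0,"fingers":1},{"x":0,"y":-0.115,"z":0.156,"ax":-0.585,"ay":0,"az":0,"fingers":1},{"x":0,"y":-0.115,"z":0.156,"ax":-0.585,"ay":0,"az":0,"fingers":1},{"x":0,"y":-0.115,"z":0.156,"ax":-0.585,"ay":0,"az":0,"fingers":1},{"x":0,"y":0,"z":0,"ax":0,"ay":0,"az":0,"fingers":1},{"x":0,"y":0,"z":0,"ax":0,"ay":0,"az":0,"fingers":1},{"x":0,"y":0,"z":0,"ax":0,"ay":0,"az":0,"fingers":1}])

```text
time_s: 24.55
ee_pos: [472.4, -344.4, 271.0]
tcp_rot: [[0.907, -0.106, -0.408], [-0.422, -0.22, -0.88], [0.003, 0.97, -0.244]]
ft_force: [0.1, -0.3, -0.9]
opening: 27.1
grip_force: 59.7
```

```bash
cat >> h.py <<'E'
def pral(f):
    """dark-brown blobs inside the tub, top view"""
    q=f['frame'][205:280,355:442].astype(int); m=((q.sum(2)<180)&(q[...,0]>q[...,2]+8)).astype(np.uint8)
    n,l,s,c=cv2.connectedComponentsWithStats(m)
    for i in range(1,n):
        if s[i,4]>8: print('praline area',s[i,4],onz(f,[c[i]+[355,205]],20)[0].round())
E
python3 - <<'E'
from h import *
s=obs(); print(s['ee_pos'],np.round(s['tcp_rot'],2).tolist(),np.round(s['qpos'],2))
f=grab('top'); pral(f)
E
```

```text
[ 472.39053434 -344.37156554  271.03799058] [[0.91, -0.11, -0.41], [-0.42, -0.22, -0.88], [0.0, 0.97, -0.24]] [-0.73  0.91  1.09  1.89  0.57  1.13 -2.09]
praline area 485 [ 538. -341.   20.]
praline area 20 [ 487. -331.   20.]
praline area 17 [ 462. -322.   20.]
```

>>> apply_moves(series=[{"x":0,"y":0.09,"z":-0.14,"ax":0.75,"ay":0,"az":0,"fingers":1},{"x":0,"y":0.09,"z":-0.14,"ax":0.75,"ay":0,"az":0,"fingers":1},{"x":0,"y":0.09,"z":-0.2,"ax":0.75,"ay":0,"az":0,"fingers":1},{"x":0,"y":0.09,"z":-0.2,"ax":0.75,"ay":0,"az":0,"fingers":1},{"x":0,"y":0.09,"z":-0.2,"ax":0.75,"ay":0,"az":0,"fingers":1},{"x":0,"y":0.09,"z":-0.2,"ax":0.75,"ay":0,"az":0,"fingers":1},{"x":0,"y":0.09,"z":-0.2,"ax":0.75,"ay":0,"az":0,"fingers":1},{"x":0,"y":0.09,"z":-0.2,"ax":0.75,"ay":0,"az":0,"fingers":1},{"x":0,"y":0.09,"z":-0.25,"ax":0.75,"ay":0,"az":0,"fingers":1},{"x":0,"y":0.09,"z":-0.25,"ax":0.75,"ay":0,"az":0,"fingers":1}])

```text
time_s: 25.85
ee_pos: [479.7, -325.2, 351.6]
tcp_rot: [[0.907, -0.422, -0.004], [-0.422, -0.906, -0.012], [0.002, 0.013, -1.0]]
ft_force: [-0.4, 0.5, -2.1]
opening: 26.9
grip_force: 59.6
```

Run:
```python
from h import *
a=plan([618,-27,365],toolR(-2.6),18)
f=grab('side','s6.png'); g=grab('top','t6.png'); pral(g)
f=cv2.imread('pics/s6.png')[80:230,210:430]; f=cv2.resize(f,(440,300),interpolation=cv2.INTER_CUBIC)
g=cv2.imread('pics/t6.png')[205:280,345:445]; g=cv2.resize(g,(360,300),interpolation=cv2.INTER_CUBIC)
cv2.imwrite('pics/s6c.png',np.hstack([f,g]))
```

```text
t 25.9 q [-0.28  0.24  0.95  1.69 -0.19  1.31 -1.3 ] p [ 479.7 -325.2  351.6] F [-0.4  0.5 -2.1] open 26.9
18 rows xyz [ 0.43  -0.324 -0.022] a [ 0.003  0.004 -0.624]
praline area 192 [ 557. -443.   20.]
praline area 18 [ 485. -331.   20.]
praline area 17 [ 462. -322.   20.]
```

View pics/s6c.png

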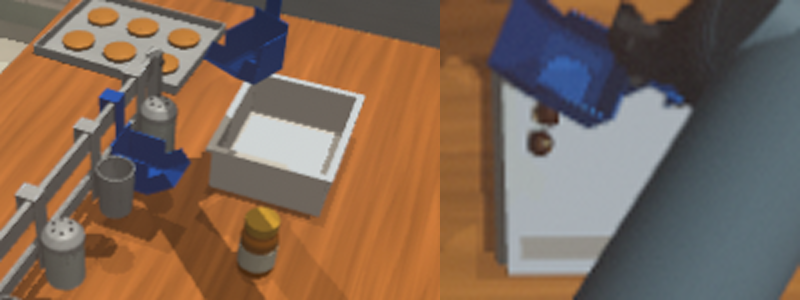

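>>> apply_moves(series=[{"x":0.43,"y":-0.324,"z":-0.022,"ax":0,"ay":0,"az":-0.624,"fingers":1},{"x":0.43,"y":-0.324,"z":-0.022,"ax":0,"ay":0,"az":-0.624,"fingers":1},{"x":0.43,"y":-0.324,"z":-0.022,"ax":0,"ay":0,"az":-0.624,"fingers":1},{"x":0.43,"y":-0.324,"z":-0.022,"ax":0,"ay":0,"az":-0.624,"fingers":1},{"x":0.43,"y":-0.324,"z":-0.022,"ax":0,"ay":0,"az":-0.624,"fingers":1},{"x":0.43,"y":-0.324,"z":-0.022,"ax":0,"ay":0,"az":-0.624,"fingers":1},{"x":0.43,"y":-0.324,"z":-0.022,"ax":0,"ay":0,"az":-0.624,"fingers":1},{"x":0.43,"y":-0.324,"z":-0.022,"ax":0,"ay":0,"az":-0.624,"fingers":1},{"x":0.43,"y":-0.324,"z":-0.022,"ax":0,"ay":0,"az":-0.624,"fingers":1},{"x":0.43,"y":-0.324,"z":-0.022,"ax":0,"ay":0,"az":-0.624,"fingers":1},{"x":0.43,"y":-0.324,"z":-0.022,"ax":0,"ay":0,"az":-0.624,"fingers":1},{"x":0.43,"y":-0.324,"z":-0.022,"ax":0,"ay":0,"az":-0.624,"fingers":1},{"x":0.43,"y":-0.324,"z":-0.022,"ax":0,"ay":0,"az":-0.624,"fingers":1},{"x":0.43,"y":-0.324,"z":-0.022,"ax":0,"ay":0,"az":-0.624,"fingers":1},{"x":0.43,"y":-0.324,"z":-0.022,"ax":0,"ay":0,"az":-0.624,"fingers":1},{"x":0.43,"y":-0.324,"z":-0.022,"ax":0,"ay":0,"az":-0.624,"fingers":1},{"x":0.43,"y":-0.324,"z":-0.022,"ax":0,"ay":0,"az":-0.624,"fingers":1},{"x":0.43,"y":-0.324,"z":-0.022,"ax":0,"ay":0,"az":-0.624,"fingers":1}])

```text
time_s: 28.2
ee_pos: [618.6, -24.4, 358.8]
tcp_rot: [[0.04, 0.999, -0.009], [0.999, -0.04, -0.019], [-0.02, -0.008, -1.0]]
ft_force: [-0.1, -0.3, -0.8]
opening: 26.9
grip_force: 59.9
```

Run:
```python
from h import *
a=plan([657,-28.5,260],toolR(-2.6),6)
f=grab('top'); pral(f); grab('top','t7.png')
for b in bins(f): print(*b)
# tin hook tops from top image: grey patches
```

```text
t 28.2 q [-0.4   0.27  0.44  1.56 -0.1   1.35  0.02] p [618.6 -24.4 358.8] F [-0.1 -0.3 -0.8] open 26.9
6 rows xyz [-0.006  0.163  0.411] a [-0.008  0.019  0.005]
praline area 14 [ 525. -318.   20.]
praline area 11 [ 488. -328.   20.]
praline area 9 [ 462. -320.   20.]
[475.4 327.  130. ] -6.4 -7.1 -10.1
[474.3 212.7 130. ] -2.0 -2.5 -0.1
[ 677.3 -186.1  130. ] -6.6 -4.6 -1.6
```

>>> apply_moves(series=[{"x":-0.006,"y":0.163,"z":0.411,"ax":-0.008,"ay":0.019,"az":0.005,"fingers":1},{"x":-0.006,"y":0.163,"z":0.411,"ax":-0.008,"ay":0.019,"az":0.005,"fingers":1},{"x":-0.006,"y":0.163,"z":0.411,"ax":-0.008,"ay":0.019,"az":0.005,"fingers":1},{"x":-0.006,"y":0.163,"z":0.411,"ax":-0.008,"ay":0.019,"az":0.005,"fingers":1},{"x":-0.006,"y":0.163,"z":0.411,"ax":-0.008,"ay":0.019,"az":0.005,"fingers":1},{"x":-0.006,"y":0.163,"z":0.411,"ax":-0.008,"ay":0.019,"az":0.005,"fingers":1},{"x":0,"y":0,"z":0,"ax":0,"ay":0,"az":0,"fingers":1}])

```text
time_s: 29.18
ee_pos: [657.3, -29.8, 258.5]
tcp_rot: [[0.05, 0.999, -0.002], [0.999, -0.05, 0.002], [0.002, -0.003, -1.0]]
ft_force: [-0.6, 0.7, -1.1]
opening: 27.3
grip_force: 59.8
```

Run:
```python
from h import *
a=plan([657,-28.5,217],toolR(-2.6),4)
f=grab('side','s7.png'); f=cv2.imread('pics/s7.png')[90:270,220:360]; f=cv2.resize(f,(466,600),interpolation=cv2.INTER_CUBIC)
cv2.imwrite('pics/s7c.png',f)
```

```text
t 29.2 q [-0.34  0.42  0.43  1.59 -0.18  1.18  0.07] p [657.3 -29.8 258.5] F [-0.6  0.7 -1.1] open 27.3
4 rows xyz [ 0.008 -0.002  0.259] a [-0.004 -0.003 -0.007]
```

View pics/s7c.png

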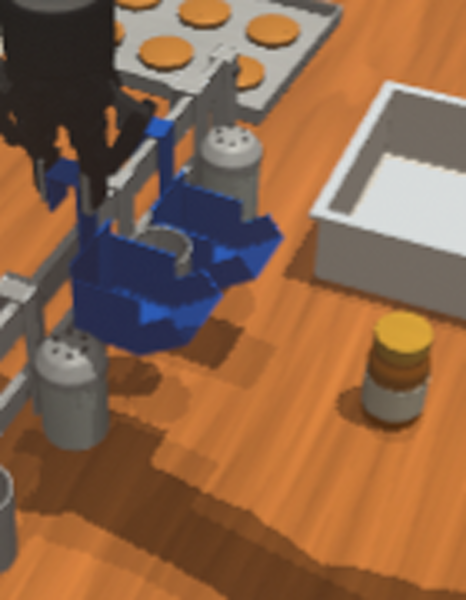

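>>> apply_moves(series=[{"x":0.008,"y":0,"z":0.26,"ax":0,"ay":0,"az":-0.007,"fingers":1},{"x":0.008,"y":0,"z":0.26,"ax":0,"ay":0,"az":-0.007,"fingers":1},{"x":0.008,"y":0,"z":0.26,"ax":0,"ay":0,"az":-0.007,"fingers":1},{"x":0.008,"y":0,"z":0.26,"ax":0,"ay":0,"az":-0.007,"fingers":1},{"x":0,"y":0,"z":0,"ax":0,"ay":0,"az":0,"fingers":1}])

```text
time_s: 29.85
ee_pos: [657.2, -28.2, 217.6]
tcp_rot: [[0.045, 0.999, -0.001], [0.999, -0.045, 0.003], [0.003, -0.002, -1.0]]
ft_force: [0.4, 0.0, -2.3]
opening: 27.6
grip_force: 59.7
```

>>> apply_moves(series=[{"x":0,"y":0.04,"z":0.06,"ax":0,"ay":0,"az":0,"fingers":1},{"x":0,"y":0.04,"z":0.06,"ax":0,"ay":0,"az":0,"fingers":1},{"x":0,"y":0.03,"z":0.06,"ax":0,"ay":0,"az":0,"fingers":1},{"x":0,"y":0,"z":0.05,"ax":0,"ay":0,"az":0,"fingers":1},{"x":0,"y":0,"z":0,"ax":0,"ay":0,"az":0,"fingers":1}])

```text
time_s: 30.48
ee_pos: [662.6, -28.6, 209.9]
tcp_rot: [[0.045, 0.999, 0.001], [0.999, -0.045, 0.003], [0.003, 0.001, -1.0]]
ft_force: [-0.5, -1.2, -1.6]
opening: 26.6
grip_force: 59.8
```

>>> apply_moves(series=[{"x":0,"y":0.03,"z":0.06,"ax":0,"ay":0,"az":0,"fingers":1},{"x":0,"y":0.02,"z":0.04,"ax":0,"ay":0,"az":0,"fingers":1},{"x":0,"y":0,"z":0,"ax":0,"ay":0,"az":0,"fingers":1}])

```text
time_s: 30.85
ee_pos: [662.9, -28.6, 206.7]
tcp_rot: [[0.045, 0.999, -0.003], [0.999, -0.045, 0.004], [0.004, -0.003, -1.0]]
ft_force: [-7.0, 0.8, 4.4]
opening: 27.3
grip_force: 60.5
```

>>> apply_moves(series=[{"x":0,"y":-0.02,"z":0,"ax":0,"ay":0,"az":0,"fingers":0},{"x":0,"y":0,"z":0,"ax":0,"ay":0,"az":0,"fingers":-0.3},{"x":0,"y":0,"z":0,"ax":0,"ay":0,"az":0,"fingers":-0.5},{"x":0,"y":0,"z":0,"ax":0,"ay":0,"az":0,"fingers":-0.5},{"x":0,"y":0,"z":-0.3,"ax":0,"ay":0,"az":0,"fingers":-0.5},{"x":0,"y":0,"z":-0.8,"ax":0,"ay":0,"az":0,"fingers":-0.5},{"x":0,"y":0,"z":-0.8,"ax":0,"ay":0,"az":0,"fingers":-0.5},{"x":0,"y":0,"z":-0.8,"ax":0,"ay":0,"az":0,"fingers":-1}])

```text
time_s: 31.85
ee_pos: [663.9, -29.1, 316.2]
tcp_rot: [[0.045, 0.999, 0.003], [0.999, -0.045, 0.003], [0.003, 0.003, -1.0]]
ft_force: [-0.7, -0.6, -0.4]
opening: 79.9
grip_force: 0.0
```

Run:
```python
from h import *
f=grab('top')
for b in bins(f): print(*b)
sidebins(grab('side'))
a=plan([475.5,213.5,240],toolR(-2.2),14)
```

```text
[476.  327.2 130. ] -6.1 -7.0 -10.1
[474.1 212.8 130. ] -2.0 -2.0 -0.1
[ 677.6 -186.2  130. ] -6.3 -4.6 -1.6
side blob [260 125  44  51 525] top of blob [ 653.2 -284.1  130. ]
side blob [234 155  13   7  60] top of blob [ 705.2 -107.6  130. ]
side blob [246 172  38  37 783] top of blob [613.6 -70.7 130. ]
side blob [262 273  15  13 120] top of blob [474.2 215.3 130. ]
side blob [269 286  12  21  51] top of blob [450.9 239.9 130. ]
side blob [270 299  48  33 682] top of blob [403.6 252.6 130. ]
side blob [237 316  17  16 155] top of blob [477.2 324.9 130. ]
side blob [244 329  39  23  78] top of blob [433.6 335.7 130. ]
side blob [245 344  54  39 772] top of blob [406.8 356.7 130. ]
t 31.9 q [-0.35  0.38  0.44  1.5  -0.17  1.28  0.06] p [666.5 -29.6 320.4] F [0.3 0.1 0.3] open 85.5
14 rows xyz [ 0.419 -0.36   0.142] a [ 0.005 -0.001 -0.003]
```

>>> apply_moves(series=[{"x":0.419,"y":-0.36,"z":0.1,"ax":0,"ay":0,"az":0,"fingers":-1},{"x":0.419,"y":-0.36,"z":0.142,"ax":0,"ay":0,"az":0,"fingers":-1},{"x":0.419,"y":-0.36,"z":0.142,"ax":0,"ay":0,"az":0,"fingers":-1},{"x":0.419,"y":-0.36,"z":0.142,"ax":0,"ay":0,"az":0,"fingers":-1},{"x":0.419,"y":-0.36,"z":0.142,"ax":0,"ay":0,"az":0,"fingers":-1},{"x":0.419,"y":-0.36,"z":0.142,"ax":0,"ay":0,"az":0,"fingers":-1},{"x":0.419,"y":-0.36,"z":0.142,"ax":0,"ay":0,"az":0,"fingers":-1},{"x":0.419,"y":-0.36,"z":0.142,"ax":0,"ay":0,"az":0,"fingers":-1},{"x":0.419,"y":-0.36,"z":0.142,"ax":0,"ay":0,"az":0,"fingers":-1},{"x":0.419,"y":-0.36,"z":0.142,"ax":0,"ay":0,"az":0,"fingers":-1},{"x":0.419,"y":-0.36,"z":0.142,"ax":0,"ay":0,"az":0,"fingers":-1},{"x":0.419,"y":-0.36,"z":0.142,"ax":0,"ay":0,"az":0,"fingers":-1},{"x":0.419,"y":-0.36,"z":0.142,"ax":0,"ay":0,"az":0,"fingers":-1},{"x":0.419,"y":-0.36,"z":0.142,"ax":0,"ay":0,"az":0,"fingers":-1}])

```text
time_s: 33.7
ee_pos: [472.4, 215.1, 236.3]
tcp_rot: [[0.045, 0.999, 0.001], [0.999, -0.045, 0.003], [0.003, 0.001, -1.0]]
ft_force: [0.6, -0.5, 0.4]
opening: 85.4
grip_force: 0.0
```

Run:
```python
from h import *
a=plan([475.5,213.5,121],toolR(-2.2),5)
sidebins(grab('side'))
```

```text
t 33.7 q [-0.75  0.15  0.27  1.94 -0.05  1.05 -0.51] p [472.4 215.1 236.3] F [ 0.6 -0.5  0.4] open 85.4
5 rows xyz [-0.008  0.016  0.576] a [ 0.001 -0.003 -0.008]
side blob [234 154  14  35 186] top of blob [ 705.8 -112.1  130. ]
side blob [291 155  13  19 159] top of blob [ 559.3 -170.9  130. ]
side blob [262 273  15  12 106] top of blob [474.2 215.3 130. ]
side blob [ 269  287   49   45 1220] top of blob [414.8 227.  130. ]
side blob [ 237  316   62   67 1308] top of blob [436.7 307.5 130. ]
```

>>> apply_moves(newtons=60, series=[{"x":-0.008,"y":0.016,"z":0.576,"ax":0,"ay":0,"az":-0.008,"fingers":-1},{"x":-0.008,"y":0.016,"z":0.576,"ax":0,"ay":0,"az":-0.008,"fingers":-1},{"x":-0.008,"y":0.016,"z":0.576,"ax":0,"ay":0,"az":-0.008,"fingers":-1},{"x":-0.008,"y":0.016,"z":0.576,"ax":0,"ay":0,"az":-0.008,"fingers":-1},{"x":-0.008,"y":0.016,"z":0.576,"ax":0,"ay":0,"az":-0.008,"fingers":-1},{"x":0,"y":0,"z":0,"ax":0,"ay":0,"az":0,"fingers":1},{"x":0,"y":0,"z":0,"ax":0,"ay":0,"az":0,"fingers":1},{"x":0,"y":0,"z":0,"ax":0,"ay":0,"az":0,"fingers":1},{"x":0,"y":0,"z":0,"ax":0,"ay":0,"az":0,"fingers":1},{"x":0,"y":0,"z":0,"ax":0,"ay":0,"az":0,"fingers":1},{"x":0,"y":0,"z":0,"ax":0,"ay":0,"az":0,"fingers":1},{"x":0,"y":0,"z":-0.4,"ax":0,"ay":0,"az":0,"fingers":1},{"x":0,"y":0,"z":-0.95,"ax":0,"ay":0,"az":0,"fingers":1},{"x":0,"y":0,"z":-0.95,"ax":0,"ay":0,"az":0,"fingers":1},{"x":0,"y":0,"z":-0.95,"ax":0,"ay":0,"az":0,"fingers":1},{"x":0,"y":0,"z":-0.95,"ax":0,"ay":0,"az":0,"fingers":1},{"x":0,"y":0,"z":-0.95,"ax":0,"ay":0,"az":0,"fingers":1},{"x":0,"y":0,"z":-0.95,"ax":0,"ay":0,"az":0,"fingers":1}])

```text
time_s: 36.0
ee_pos: [475.3, 212.1, 366.9]
tcp_rot: [[0.038, 0.999, 0.001], [0.999, -0.038, 0.003], [0.003, 0.001, -1.0]]
ft_force: [0.4, 0.2, -1.5]
opening: 27.0
grip_force: 59.4
```

Run:
```python
from h import *
a=plan([625,109.5,365],toolR(-2.6),6)
a=plan([663.5,109.5,258],toolR(-2.6),6,a)
for b in bins(grab('top')): print(*b)
```

```text
t 36.0 q [-0.76  0.05  0.28  1.77 -0.01  1.32 -0.52] p [475.3 212.1 366.9] F [ 0.4  0.2 -1.5] open 27.0
6 rows xyz [-0.401  0.641  0.008] a [ 0.001 -0.003  0.007]
6 rows xyz [0.007 0.16  0.446] a [0. 0. 0.]
[682.8 -32.5 130. ] -1.9 -2.7 -0.3
[ 677.1 -185.7  130. ] -5.4 -3.5 -1.3
```

>>> apply_moves(series=[{"x":-0.4,"y":0.64,"z":0,"ax":0,"ay":0,"az":0.007,"fingers":1},{"x":-0.4,"y":0.64,"z":0,"ax":0,"ay":0,"az":0.007,"fingers":1},{"x":-0.4,"y":0.64,"z":0,"ax":0,"ay":0,"az":0.007,"fingers":1},{"x":-0.4,"y":0.64,"z":0,"ax":0,"ay":0,"az":0.007,"fingers":1},{"x":-0.4,"y":0.64,"z":0,"ax":0,"ay":0,"az":0.007,"fingers":1},{"x":-0.4,"y":0.64,"z":0,"ax":0,"ay":0,"az":0.007,"fingers":1},{"x":0.007,"y":0.16,"z":0.446,"ax":0,"ay":0,"az":0,"fingers":1},{"x":0.007,"y":0.16,"z":0.446,"ax":0,"ay":0,"az":0,"fingers":1},{"x":0.007,"y":0.16,"z":0.446,"ax":0,"ay":0,"az":0,"fingers":1},{"x":0.007,"y":0.16,"z":0.446,"ax":0,"ay":0,"az":0,"fingers":1},{"x":0.007,"y":0.16,"z":0.446,"ax":0,"ay":0,"az":0,"fingers":1},{"x":0.007,"y":0.16,"z":0.446,"ax":0,"ay":0,"az":0,"fingers":1},{"x":0,"y":0,"z":0,"ax":0,"ay":0,"az":0,"fingers":1}])

```text
time_s: 37.67
ee_pos: [663.1, 110.5, 255.7]
tcp_rot: [[0.046, 0.999, -0.003], [0.999, -0.046, 0.002], [0.001, -0.003, -1.0]]
ft_force: [0.7, 0.3, -1.7]
opening: 27.2
grip_force: 59.6
```

Run:
```python
from h import *
a=plan([663.5,109.5,217],toolR(-2.6),4)
for b in bins(grab('top')): print(*b)
```

```text
t 37.7 q [-0.51  0.44  0.39  1.55 -0.18  1.19 -0.14] p [663.1 110.5 255.7] F [ 0.7  0.3 -1.7] open 27.2
4 rows xyz [-0.006  0.003  0.242] a [-0.004 -0.002 -0.   ]
[468.5 304.9 130. ] -7.7 -8.5 -11.4
[682.8 -32.5 130. ] -1.6 -2.7 -0.3
[ 677.  -185.7  130. ] -5.5 -3.9 -1.3
```

>>> apply_moves(series=[{"x":-0.006,"y":0,"z":0.242,"ax":0,"ay":0,"az":0,"fingers":1},{"x":-0.006,"y":0,"z":0.242,"ax":0,"ay":0,"az":0,"fingers":1},{"x":-0.006,"y":0,"z":0.242,"ax":0,"ay":0,"az":0,"fingers":1},{"x":-0.006,"y":0,"z":0.242,"ax":0,"ay":0,"az":0,"fingers":1},{"x":0,"y":0,"z":0,"ax":0,"ay":0,"az":0,"fingers":1}])

```text
time_s: 38.35
ee_pos: [663.1, 109.7, 218.1]
tcp_rot: [[0.045, 0.999, -0.001], [0.999, -0.045, 0.002], [0.002, -0.001, -1.0]]
ft_force: [-0.7, 0.2, -2.0]
opening: 27.0
grip_force: 59.7
```

>>> apply_moves(series=[{"x":0,"y":0.04,"z":0.06,"ax":0,"ay":0,"az":0,"fingers":1},{"x":0,"y":0.04,"z":0.06,"ax":0,"ay":0,"az":0,"fingers":1},{"x":0,"y":0.03,"z":0.06,"ax":0,"ay":0,"az":0,"fingers":1},{"x":0,"y":0.02,"z":0.05,"ax":0,"ay":0,"az":0,"fingers":1},{"x":0,"y":0,"z":0,"ax":0,"ay":0,"az":0,"fingers":1}])

```text
time_s: 38.98
ee_pos: [669.1, 109.6, 210.1]
tcp_rot: [[0.045, 0.999, 0.001], [0.999, -0.045, 0.003], [0.003, 0.001, -1.0]]
ft_force: [-1.0, -1.1, -2.5]
opening: 27.2
grip_force: 59.7
```

>>> apply_moves(series=[{"x":0,"y":0.03,"z":0.06,"ax":0,"ay":0,"az":0,"fingers":1},{"x":0,"y":0.02,"z":0.04,"ax":0,"ay":0,"az":0,"fingers":1},{"x":0,"y":0,"z":0,"ax":0,"ay":0,"az":0,"fingers":1}])

```text
time_s: 39.35
ee_pos: [669.1, 109.8, 207.1]
tcp_rot: [[0.045, 0.999, -0.004], [0.999, -0.045, 0.004], [0.003, -0.004, -1.0]]
ft_force: [-6.6, -0.1, 5.4]
opening: 27.5
grip_force: 60.7
```

>>> apply_moves(series=[{"x":0,"y":-0.02,"z":0,"ax":0,"ay":0,"az":0,"fingers":0},{"x":0,"y":0,"z":0,"ax":0,"ay":0,"az":0,"fingers":-0.3},{"x":0,"y":0,"z":0,"ax":0,"ay":0,"az":0,"fingers":-0.5},{"x":0,"y":0,"z":0,"ax":0,"ay":0,"az":0,"fingers":-0.5},{"x":0,"y":0,"z":-0.3,"ax":0,"ay":0,"az":0,"fingers":-0.5},{"x":0,"y":0,"z":-0.8,"ax":0,"ay":0,"az":0,"fingers":-0.5},{"x":0,"y":0,"z":-0.8,"ax":0,"ay":0,"az":0,"fingers":-0.5},{"x":0,"y":0,"z":-0.8,"ax":0,"ay":0,"az":0,"fingers":-1}])

```text
time_s: 40.35
ee_pos: [670.6, 109.1, 316.6]
tcp_rot: [[0.046, 0.999, 0.003], [0.999, -0.046, 0.003], [0.003, 0.003, -1.0]]
ft_force: [0.1, 0.2, 0.2]
opening: 79.8
grip_force: 0.0
```

Run:
```python
from h import *
f=grab('top','t8.png')
for b in bins(f): print(*b)
sidebins(grab('side','s8.png'))
a=plan([470,305.5,240],toolR(-8.3),13)
f=cv2.imread('pics/s8.png')[120:400,200:370]; f=cv2.resize(f,None,fx=2.1,fy=2.1,interpolation=cv2.INTER_CUBIC)
g=cv2.imread('pics/t8.png')[200:290,150:230]; g=cv2.resize(g,(400,588),interpolation=cv2.INTER_CUBIC)
cv2.imwrite('pics/s8c.png',np.hstack([f,g]))
```

```text
[468.4 305.  130. ] -7.6 -8.4 -11.4
[682.6 -32.7 130. ] -1.7 -2.8 -0.3
[ 677.  -185.9  130. ] -5.6 -3.7 -1.3
side blob [260 125  44  51 573] top of blob [ 653.2 -284.1  130. ]
side blob [234 154  50  55 982] top of blob [ 659.6 -132.1  130. ]
side blob [203 189  14  10  84] top of blob [716.2  43.8 130. ]
side blob [212 210  47  38 885] top of blob [623.1  82.6 130. ]
side blob [245 308  17  16 151] top of blob [470.2 303.  130. ]
side blob [252 336  53  39 688] top of blob [401.7 337.4 130. ]
t 40.5 q [-0.51  0.41  0.4   1.46 -0.17  1.29 -0.15] p [673.2 109.2 321. ] F [ 1.2 -0.5  0.1] open 85.3
13 rows xyz [ 0.34  -0.425  0.154] a [ 0.005 -0.003  0.044]
```

View pics/s8c.png

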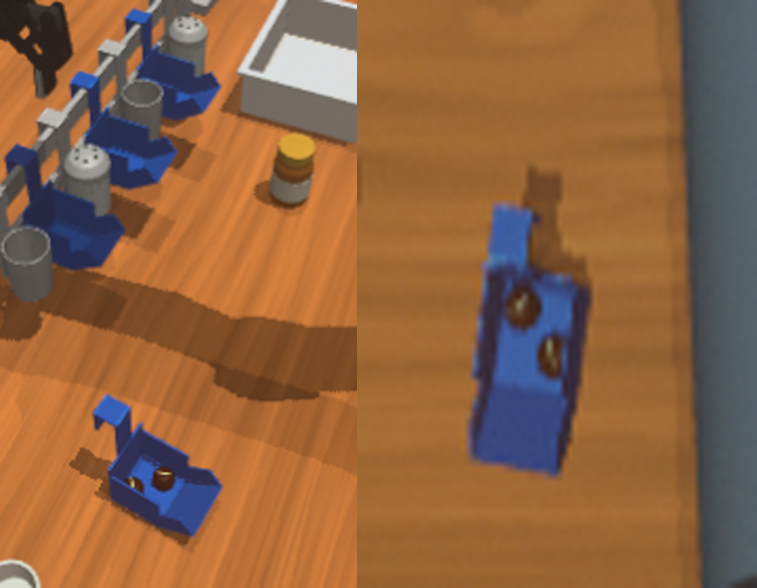

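>>> apply_moves(series=[{"x":0.34,"y":-0.425,"z":0.1,"ax":0,"ay":0,"az":0.044,"fingers":-1},{"x":0.34,"y":-0.425,"z":0.15,"ax":0,"ay":0,"az":0.044,"fingers":-1},{"x":0.34,"y":-0.425,"z":0.15,"ax":0,"ay":0,"az":0.044,"fingers":-1},{"x":0.34,"y":-0.425,"z":0.15,"ax":0,"ay":0,"az":0.044,"fingers":-1},{"x":0.34,"y":-0.425,"z":0.15,"ax":0,"ay":0,"az":0.044,"fingers":-1},{"x":0.34,"y":-0.425,"z":0.15,"ax":0,"ay":0,"az":0.044,"fingers":-1},{"x":0.34,"y":-0.425,"z":0.15,"ax":0,"ay":0,"az":0.044,"fingers":-1},{"x":0.34,"y":-0.425,"z":0.15,"ax":0,"ay":0,"az":0.044,"fingers":-1},{"x":0.34,"y":-0.425,"z":0.15,"ax":0,"ay":0,"az":0.044,"fingers":-1},{"x":0.34,"y":-0.425,"z":0.15,"ax":0,"ay":0,"az":0.044,"fingers":-1},{"x":0.34,"y":-0.425,"z":0.15,"ax":0,"ay":0,"az":0.044,"fingers":-1},{"x":0.34,"y":-0.425,"z":0.15,"ax":0,"ay":0,"az":0.044,"fingers":-1},{"x":0.34,"y":-0.425,"z":0.15,"ax":0,"ay":0,"az":0.044,"fingers":-1}])

```text
time_s: 42.08
ee_pos: [466.0, 305.9, 238.3]
tcp_rot: [[0.145, 0.989, 0.001], [0.989, -0.145, 0.003], [0.003, 0.001, -1.0]]
ft_force: [-0.7, 0.7, 0.3]
opening: 85.5
grip_force: 0.0
```

Run:
```python
from h import *
a=plan([469.8,305.3,121],toolR(-8.3),5)
sidebins(grab('side'))
```

```text
t 42.1 q [-0.9   0.22  0.28  1.85 -0.07  1.07 -0.74] p [466.  305.9 238.3] F [-0.7  0.7  0.3] open 85.5
5 rows xyz [-0.001  0.019  0.587] a [ 0.001 -0.003 -0.001]
side blob [271 186  13  21 171] top of blob [562.1 -34.8 130. ]
side blob [203 189  22  42 376] top of blob [706.8  39.7 130. ]
side blob [ 245  309   60   66 1182] top of blob [430.1 288.2 130. ]
```

>>> apply_moves(newtons=60, series=[{"x":0,"y":0.019,"z":0.587,"ax":0,"ay":0,"az":0,"fingers":-1},{"x":0,"y":0.019,"z":0.587,"ax":0,"ay":0,"az":0,"fingers":-1},{"x":0,"y":0.019,"z":0.587,"ax":0,"ay":0,"az":0,"fingers":-1},{"x":0,"y":0.019,"z":0.587,"ax":0,"ay":0,"az":0,"fingers":-1},{"x":0,"y":0.019,"z":0.587,"ax":0,"ay":0,"az":0,"fingers":-1},{"x":0,"y":0,"z":0,"ax":0,"ay":0,"az":0,"fingers":1},{"x":0,"y":0,"z":0,"ax":0,"ay":0,"az":0,"fingers":1},{"x":0,"y":0,"z":0,"ax":0,"ay":0,"az":0,"fingers":1},{"x":0,"y":0,"z":0,"ax":0,"ay":0,"az":0,"fingers":1},{"x":0,"y":0,"z":0,"ax":0,"ay":0,"az":0,"fingers":1},{"x":0,"y":0,"z":0,"ax":0,"ay":0,"az":0,"fingers":1},{"x":0,"y":0,"z":-0.4,"ax":0,"ay":0,"az":0,"fingers":1},{"x":0,"y":0,"z":-0.95,"ax":0,"ay":0,"az":0,"fingers":1},{"x":0,"y":0,"z":-0.95,"ax":0,"ay":0,"az":0,"fingers":1},{"x":0,"y":0,"z":-0.95,"ax":0,"ay":0,"az":0,"fingers":1},{"x":0,"y":0,"z":-0.95,"ax":0,"ay":0,"az":0,"fingers":1},{"x":0,"y":0,"z":-0.95,"ax":0,"ay":0,"az":0,"fingers":1},{"x":0,"y":0,"z":-0.95,"ax":0,"ay":0,"az":0,"fingers":1}])

```text
time_s: 44.38
ee_pos: [469.5, 303.9, 366.3]
tcp_rot: [[0.145, 0.989, 0.001], [0.989, -0.145, 0.002], [0.002, 0.0, -1.0]]
ft_force: [0.7, 0.7, -2.7]
opening: 27.2
grip_force: 59.5
```

Run:
```python
from h import *
a=plan([490,-50,370],toolR(-25),14)
a=plan([470,-345,360],toolR(-115),14,a)
```

```text
t 44.4 q [-0.91  0.13  0.29  1.69 -0.04  1.33 -0.76] p [469.5 303.9 366.3] F [ 0.7  0.7 -2.7] open 27.2
14 rows xyz [-0.599  0.211 -0.007] a [ 0.    -0.001  0.119]
14 rows xyz [-0.267  0.522  0.018] a [0.    0.    0.643]
```

>>> apply_moves(series=[{"x":-0.6,"y":0.211,"z":0,"ax":0,"ay":0,"az":0.119,"fingers":1},{"x":-0.6,"y":0.211,"z":0,"ax":0,"ay":0,"az":0.119,"fingers":1},{"x":-0.6,"y":0.211,"z":0,"ax":0,"ay":0,"az":0.119,"fingers":1},{"x":-0.6,"y":0.211,"z":0,"ax":0,"ay":0,"az":0.119,"fingers":1},{"x":-0.6,"y":0.211,"z":0,"ax":0,"ay":0,"az":0.119,"fingers":1},{"x":-0.6,"y":0.211,"z":0,"ax":0,"ay":0,"az":0.119,"fingers":1},{"x":-0.6,"y":0.211,"z":0,"ax":0,"ay":0,"az":0.119,"fingers":1},{"x":-0.6,"y":0.211,"z":0,"ax":0,"ay":0,"az":0.119,"fingers":1},{"x":-0.6,"y":0.211,"z":0,"ax":0,"ay":0,"az":0.119,"fingers":1},{"x":-0.6,"y":0.211,"z":0,"ax":0,"ay":0,"az":0.119,"fingers":1},{"x":-0.6,"y":0.211,"z":0,"ax":0,"ay":0,"az":0.119,"fingers":1},{"x":-0.6,"y":0.211,"z":0,"ax":0,"ay":0,"az":0.119,"fingers":1},{"x":-0.6,"y":0.211,"z":0,"ax":0,"ay":0,"az":0.119,"fingers":1},{"x":-0.6,"y":0.211,"z":0,"ax":0,"ay":0,"az":0.119,"fingers":1}])

```text
time_s: 46.12
ee_pos: [490.6, -51.3, 364.4]
tcp_rot: [[0.424, 0.906, 0.002], [0.906, -0.424, 0.003], [0.003, 0.0, -1.0]]
ft_force: [0.1, -0.2, -1.9]
opening: 27.2
grip_force: 59.6
```

>>> apply_moves(series=[{"x":-0.267,"y":0.522,"z":0,"ax":0,"ay":0,"az":0.643,"fingers":1},{"x":-0.267,"y":0.522,"z":0,"ax":0,"ay":0,"az":0.643,"fingers":1},{"x":-0.267,"y":0.522,"z":0,"ax":0,"ay":0,"az":0.643,"fingers":1},{"x":-0.267,"y":0.522,"z":0,"ax":0,"ay":0,"az":0.643,"fingers":1},{"x":-0.267,"y":0.522,"z":0,"ax":0,"ay":0,"az":0.643,"fingers":1},{"x":-0.267,"y":0.522,"z":0,"ax":0,"ay":0,"az":0.643,"fingers":1},{"x":-0.267,"y":0.522,"z":0,"ax":0,"ay":0,"az":0.643,"fingers":1},{"x":-0.267,"y":0.522,"z":0,"ax":0,"ay":0,"az":0.643,"fingers":1},{"x":-0.267,"y":0.522,"z":0,"ax":0,"ay":0,"az":0.643,"fingers":1},{"x":-0.267,"y":0.522,"z":0,"ax":0,"ay":0,"az":0.643,"fingers":1},{"x":-0.267,"y":0.522,"z":0,"ax":0,"ay":0,"az":0.643,"fingers":1},{"x":-0.267,"y":0.522,"z":0,"ax":0,"ay":0,"az":0.643,"fingers":1},{"x":-0.267,"y":0.522,"z":0,"ax":0,"ay":0,"az":0.643,"fingers":1},{"x":-0.267,"y":0.522,"z":0,"ax":0,"ay":0,"az":0.643,"fingers":1}])

```text
time_s: 47.88
ee_pos: [469.9, -345.8, 363.5]
tcp_rot: [[0.905, -0.426, 0.001], [-0.426, -0.905, 0.002], [-0.0, -0.003, -1.0]]
ft_force: [0.0, 0.3, -1.8]
opening: 27.2
grip_force: 59.7
```

Run:
```python
from h import *
a=plan([460,-350,270],toolR(-115,76),13)
```

```text
t 47.9 q [-0.26  0.26  1.    1.66 -0.23  1.34 -1.24] p [ 469.9 -345.8  363.5] F [ 0.   0.3 -1.8] open 27.2
13 rows xyz [-0.014 -0.097  0.168] a [-0.586  0.001 -0.001]
```

>>> apply_moves(series=[{"x":-0.014,"y":-0.1,"z":0.165,"ax":-0.586,"ay":0,"az":0,"fingers":1},{"x":-0.014,"y":-0.1,"z":0.165,"ax":-0.586,"ay":0,"az":0,"fingers":1},{"x":-0.014,"y":-0.1,"z":0.165,"ax":-0.586,"ay":0,"az":0,"fingers":1},{"x":-0.014,"y":-0.1,"z":0.165,"ax":-0.586,"ay":0,"az":0,"fingers":1},{"x":-0.014,"y":-0.1,"z":0.165,"ax":-0.586,"ay":0,"az":0,"fingers":1},{"x":-0.014,"y":-0.1,"z":0.165,"ax":-0.586,"ay":0,"az":0,"fingers":1},{"x":-0.014,"y":-0.1,"z":0.165,"ax":-0.586,"ay":0,"az":0,"fingers":1},{"x":-0.014,"y":-0.1,"z":0.165,"ax":-0.586,"ay":0,"az":0,"fingers":1},{"x":-0.014,"y":-0.1,"z":0.165,"ax":-0.586,"ay":0,"az":0,"fingers":1},{"x":-0.014,"y":-0.1,"z":0.165,"ax":-0.586,"ay":0,"az":0,"fingers":1},{"x":-0.014,"y":-0.1,"z":0.165,"ax":-0.586,"ay":0,"az":0,"fingers":1},{"x":-0.014,"y":-0.1,"z":0.165,"ax":-0.586,"ay":0,"az":0,"fingers":1},{"x":-0.014,"y":-0.1,"z":0.165,"ax":-0.586,"ay":0,"az":0,"fingers":1},{"x":0,"y":0,"z":0,"ax":0,"ay":0,"az":0,"fingers":1},{"x":0,"y":0,"z":0,"ax":0,"ay":0,"az":0,"fingers":1},{"x":0,"y":0,"z":0,"ax":0,"ay":0,"az":0,"fingers":1}])

```text
time_s: 49.88
ee_pos: [461.9, -347.6, 271.7]
tcp_rot: [[0.906, -0.106, -0.41], [-0.423, -0.221, -0.879], [0.003, 0.97, -0.245]]
ft_force: [-0.7, -0.1, -2.5]
opening: 26.7
grip_force: 60.3
```

>>> apply_moves(series=[{"x":0,"y":0.09,"z":-0.14,"ax":0.76,"ay":0,"az":0,"fingers":1},{"x":0,"y":0.09,"z":-0.14,"ax":0.76,"ay":0,"az":0,"fingers":1},{"x":0,"y":0.09,"z":-0.2,"ax":0.76,"ay":0,"az":0,"fingers":1},{"x":0,"y":0.09,"z":-0.2,"ax":0.76,"ay":0,"az":0,"fingers":1},{"x":0,"y":0.09,"z":-0.2,"ax":0.76,"ay":0,"az":0,"fingers":1},{"x":0,"y":0.09,"z":-0.2,"ax":0.76,"ay":0,"az":0,"fingers":1},{"x":0,"y":0.09,"z":-0.2,"ax":0.76,"ay":0,"az":0,"fingers":1},{"x":0,"y":0.09,"z":-0.2,"ax":0.76,"ay":0,"az":0,"fingers":1},{"x":0,"y":0.09,"z":-0.25,"ax":0.76,"ay":0,"az":0,"fingers":1},{"x":0,"y":0.09,"z":-0.3,"ax":0.76,"ay":0,"az":0,"fingers":1}])

```text
time_s: 51.12
ee_pos: [468.4, -329.3, 354.6]
tcp_rot: [[0.906, -0.424, 0.004], [-0.424, -0.906, 0.004], [0.002, -0.006, -1.0]]
ft_force: [0.4, -0.4, -1.8]
opening: 27.1
grip_force: 60.2
```

Run:
```python
from h import *
a=plan([500,-50,370],toolR(-25),14)
a=plan([625,244.5,370],toolR(-2.6),14,a)
a=plan([669.5,244.5,258],toolR(-2.6),6,a)
pral(grab('top'))
```

```text
t 51.1 q [-0.29  0.23  0.98  1.7  -0.21  1.32 -1.28] p [ 468.4 -329.3  354.6] F [ 0.4 -0.4 -1.8] open 27.1
14 rows xyz [ 0.22  -0.512 -0.026] a [-0.001 -0.002 -0.644]
14 rows xyz [0.569 0.084 0.   ] a [ 0.    0.   -0.16]
6 rows xyz [0.008 0.185 0.467] a [0. 0. 0.]
praline area 206 [ 546. -446.   20.]
praline area 28 [ 468. -324.   20.]
praline area 20 [ 388. -376.   20.]
```

>>> apply_moves(series=[{"x":0.22,"y":-0.512,"z":-0.026,"ax":0,"ay":0,"az":-0.644,"fingers":1},{"x":0.22,"y":-0.512,"z":-0.026,"ax":0,"ay":0,"az":-0.644,"fingers":1},{"x":0.22,"y":-0.512,"z":-0.026,"ax":0,"ay":0,"az":-0.644,"fingers":1},{"x":0.22,"y":-0.512,"z":-0.026,"ax":0,"ay":0,"az":-0.644,"fingers":1},{"x":0.22,"y":-0.512,"z":-0.026,"ax":0,"ay":0,"az":-0.644,"fingers":1},{"x":0.22,"y":-0.512,"z":-0.026,"ax":0,"ay":0,"az":-0.644,"fingers":1},{"x":0.22,"y":-0.512,"z":-0.026,"ax":0,"ay":0,"az":-0.644,"fingers":1},{"x":0.22,"y":-0.512,"z":-0.026,"ax":0,"ay":0,"az":-0.644,"fingers":1},{"x":0.22,"y":-0.512,"z":-0.026,"ax":0,"ay":0,"az":-0.644,"fingers":1},{"x":0.22,"y":-0.512,"z":-0.026,"ax":0,"ay":0,"az":-0.644,"fingers":1},{"x":0.22,"y":-0.512,"z":-0.026,"ax":0,"ay":0,"az":-0.644,"fingers":1},{"x":0.22,"y":-0.512,"z":-0.026,"ax":0,"ay":0,"az":-0.644,"fingers":1},{"x":0.22,"y":-0.512,"z":-0.026,"ax":0,"ay":0,"az":-0.644,"fingers":1},{"x":0.22,"y":-0.512,"z":-0.026,"ax":0,"ay":0,"az":-0.644,"fingers":1}])

```text
time_s: 52.92
ee_pos: [500.6, -49.7, 367.4]
tcp_rot: [[0.418, 0.908, 0.0], [0.908, -0.418, -0.002], [-0.002, 0.001, -1.0]]
ft_force: [0.2, 0.6, -2.1]
opening: 27.2
grip_force: 60.3
```

Run:
```python
from h import *
a=plan([625,244.5,370],toolR(-2.6),14)
f=grab('top','t9.png'); pral(f)
g=cv2.imread('pics/t9.png')[150:290,200:445]; g=cv2.resize(g,None,fx=3.2,fy=3.2,interpolation=cv2.INTER_CUBIC)
cv2.imwrite('pics/t9c.png',g)
```

```text
t 52.9 q [-0.58 -0.    0.6   1.82  0.    1.33 -0.41] p [500.6 -49.7 367.4] F [ 0.2  0.6 -2.1] open 27.2
14 rows xyz [ 0.568  0.084 -0.005] a [ 0.     0.001 -0.158]
praline area 14 [ 525. -318.   20.]
praline area 30 [ 475. -326.   20.]
```

View pics/t9c.png

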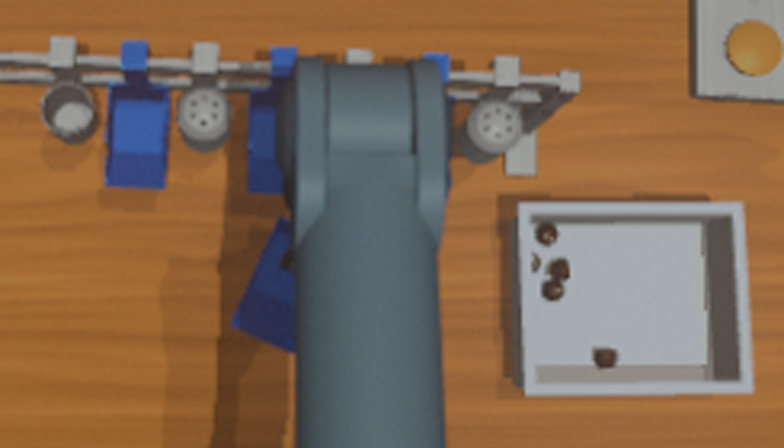

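Run:
```python
from h import *
f=grab('side','s10.png'); R=toolR(-25)
c=proj(f,[[440,-20,260]])[0].astype(int); print(c)
g=cv2.imread('pics/s10.png')[c[1]-60:c[1]+60,c[0]-70:c[0]+70]; g=cv2.resize(g,None,fx=4,fy=4,interpolation=cv2.INTER_CUBIC)
t=cv2.imread('pics/t9.png')[205:280,355:400]; t=cv2.resize(t,(230,480),interpolation=cv2.INTER_CUBIC)
cv2.imwrite('pics/s10c.png',np.hstack([g,t]))
```

```text
[325 168]
```

View pics/s10c.png

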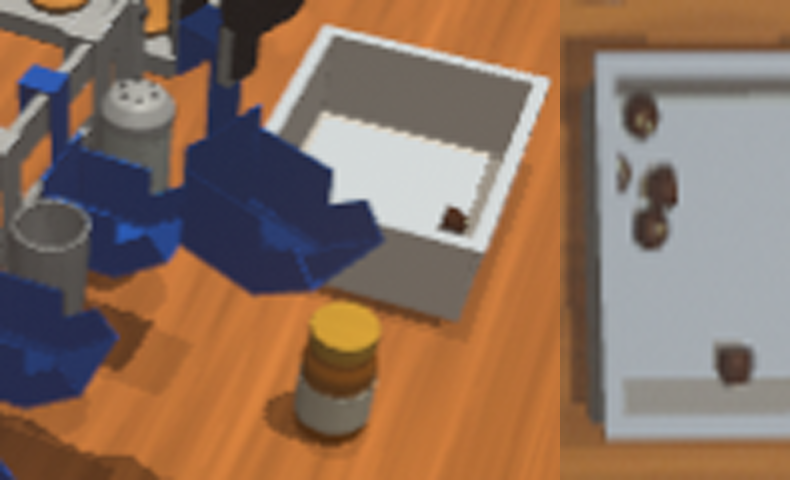

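>>> apply_moves(series=[{"x":0.568,"y":0.084,"z":-0.005,"ax":0,"ay":0,"az":-0.158,"fingers":1},{"x":0.568,"y":0.084,"z":-0.005,"ax":0,"ay":0,"az":-0.158,"fingers":1},{"x":0.568,"y":0.084,"z":-0.005,"ax":0,"ay":0,"az":-0.158,"fingers":1},{"x":0.568,"y":0.084,"z":-0.005,"ax":0,"ay":0,"az":-0.158,"fingers":1},{"x":0.568,"y":0.084,"z":-0.005,"ax":0,"ay":0,"az":-0.158,"fingers":1},{"x":0.568,"y":0.084,"z":-0.005,"ax":0,"ay":0,"az":-0.158,"fingers":1},{"x":0.568,"y":0.084,"z":-0.005,"ax":0,"ay":0,"az":-0.158,"fingers":1},{"x":0.568,"y":0.084,"z":-0.005,"ax":0,"ay":0,"az":-0.158,"fingers":1},{"x":0.568,"y":0.084,"z":-0.005,"ax":0,"ay":0,"az":-0.158,"fingers":1},{"x":0.568,"y":0.084,"z":-0.005,"ax":0,"ay":0,"az":-0.158,"fingers":1},{"x":0.568,"y":0.084,"z":-0.005,"ax":0,"ay":0,"az":-0.158,"fingers":1},{"x":0.568,"y":0.084,"z":-0.005,"ax":0,"ay":0,"az":-0.158,"fingers":1},{"x":0.568,"y":0.084,"z":-0.005,"ax":0,"ay":0,"az":-0.158,"fingers":1},{"x":0.568,"y":0.084,"z":-0.005,"ax":0,"ay":0,"az":-0.158,"fingers":1},{"x":0,"y":0,"z":0,"ax":0,"ay":0,"az":0,"fingers":1}])

```text
time_s: 54.9
ee_pos: [626.0, 249.4, 369.4]
tcp_rot: [[0.042, 0.999, -0.001], [0.999, -0.042, 0.001], [0.001, -0.001, -1.0]]
ft_force: [-0.3, 0.9, -2.8]
opening: 27.0
grip_force: 60.4
```

Run:
```python
from h import *
a=plan([669.5,244.8,258],toolR(-2.6),6)
```

```text
t 54.9 q [-0.75  0.38  0.42  1.4  -0.15  1.39 -0.37] p [626.  249.4 369.4] F [-0.3  0.9 -2.8] open 27.0
6 rows xyz [-0.012  0.182  0.464] a [-0.001 -0.001  0.003]
```

>>> apply_moves(series=[{"x":-0.012,"y":0.182,"z":0.464,"ax":0,"ay":0,"az":0.003,"fingers":1},{"x":-0.012,"y":0.182,"z":0.464,"ax":0,"ay":0,"az":0.003,"fingers":1},{"x":-0.012,"y":0.182,"z":0.464,"ax":0,"ay":0,"az":0.003,"fingers":1},{"x":-0.012,"y":0.182,"z":0.464,"ax":0,"ay":0,"az":0.003,"fingers":1},{"x":-0.012,"y":0.182,"z":0.464,"ax":0,"ay":0,"az":0.003,"fingers":1},{"x":-0.012,"y":0.182,"z":0.464,"ax":0,"ay":0,"az":0.003,"fingers":1},{"x":0,"y":0,"z":0,"ax":0,"ay":0,"az":0,"fingers":1}])

```text
time_s: 55.78
ee_pos: [669.3, 239.7, 255.7]
tcp_rot: [[0.051, 0.999, -0.004], [0.999, -0.051, -0.002], [-0.002, -0.004, -1.0]]
ft_force: [0.4, -0.5, -2.8]
opening: 27.2
grip_force: 60.3
```

Run:
```python
from h import *
a=plan([669.5,244.8,217],toolR(-2.6),4)
```

```text
t 55.8 q [-0.68  0.52  0.4   1.44 -0.21  1.23 -0.31] p [669.3 239.7 255.7] F [ 0.4 -0.5 -2.8] open 27.2
4 rows xyz [0.032 0.    0.242] a [-0.006  0.004 -0.009]
```

>>> apply_moves(series=[{"x":0.064,"y":0,"z":0,"ax":0,"ay":0,"az":-0.018,"fingers":1},{"x":0.064,"y":0,"z":0,"ax":0,"ay":0,"az":-0.018,"fingers":1},{"x":0,"y":0,"z":0.242,"ax":0,"ay":0,"az":0,"fingers":1},{"x":0,"y":0,"z":0.242,"ax":0,"ay":0,"az":0,"fingers":1},{"x":0,"y":0,"z":0.242,"ax":0,"ay":0,"az":0,"fingers":1},{"x":0,"y":0,"z":0.242,"ax":0,"ay":0,"az":0,"fingers":1},{"x":0,"y":0,"z":0,"ax":0,"ay":0,"az":0,"fingers":1}])

```text
time_s: 56.65
ee_pos: [669.4, 245.2, 218.2]
tcp_rot: [[0.045, 0.999, -0.003], [0.999, -0.045, -0.001], [-0.001, -0.003, -1.0]]
ft_force: [-0.3, -0.2, -0.9]
opening: 27.1
grip_force: 60.4
```

>>> apply_moves(series=[{"x":0,"y":0.04,"z":0.06,"ax":0,"ay":0,"az":0,"fingers":1},{"x":0,"y":0.04,"z":0.06,"ax":0,"ay":0,"az":0,"fingers":1},{"x":0,"y":0.03,"z":0.06,"ax":0,"ay":0,"az":0,"fingers":1},{"x":0,"y":0.02,"z":0.05,"ax":0,"ay":0,"az":0,"fingers":1},{"x":0,"y":0,"z":0,"ax":0,"ay":0,"az":0,"fingers":1}])

```text
time_s: 57.28
ee_pos: [675.0, 245.4, 210.3]
tcp_rot: [[0.044, 0.999, -0.001], [0.999, -0.044, -0.0], [-0.0, -0.001, -1.0]]
ft_force: [-0.9, -0.5, -2.2]
opening: 26.9
grip_force: 60.5
```

>>> apply_moves(series=[{"x":0,"y":0.03,"z":0.06,"ax":0,"ay":0,"az":0,"fingers":1},{"x":0,"y":0.02,"z":0.04,"ax":0,"ay":0,"az":0,"fingers":1},{"x":0,"y":0,"z":0,"ax":0,"ay":0,"az":0,"fingers":1}])

```text
time_s: 57.65
ee_pos: [675.2, 245.9, 207.1]
tcp_rot: [[0.044, 0.999, -0.006], [0.999, -0.044, 0.0], [0.0, -0.006, -1.0]]
ft_force: [-7.7, -1.0, 4.4]
opening: 27.3
grip_force: 61.2
```

>>> apply_moves(series=[{"x":0,"y":-0.02,"z":0,"ax":0,"ay":0,"az":0,"fingers":0},{"x":0,"y":0,"z":0,"ax":0,"ay":0,"az":0,"fingers":-0.3},{"x":0,"y":0,"z":0,"ax":0,"ay":0,"az":0,"fingers":-0.5},{"x":0,"y":0,"z":0,"ax":0,"ay":0,"az":0,"fingers":-0.5},{"x":0,"y":0,"z":-0.3,"ax":0,"ay":0,"az":0,"fingers":-0.5},{"x":0,"y":0,"z":-0.8,"ax":0,"ay":0,"az":0,"fingers":-0.5},{"x":0,"y":0,"z":-0.8,"ax":0,"ay":0,"az":0,"fingers":-0.5},{"x":0,"y":0,"z":-0.8,"ax":0,"ay":0,"az":0,"fingers":-1},{"x":0,"y":-0.9,"z":-0.2,"ax":0,"ay":0,"az":0,"fingers":-1},{"x":0,"y":-0.9,"z":0,"ax":0,"ay":0,"az":0,"fingers":-1},{"x":0,"y":-0.9,"z":0,"ax":0,"ay":0,"az":0,"fingers":-1},{"x":0,"y":0,"z":0,"ax":0,"ay":0,"az":0,"fingers":-1}])

```text
time_s: 59.15
ee_pos: [566.6, 251.1, 323.8]
tcp_rot: [[0.042, 0.999, -0.0], [0.999, -0.042, 0.002], [0.002, -0.001, -1.0]]
ft_force: [0.7, 0.6, 0.1]
opening: 85.4
grip_force: 0.0
```

Run:
```python
from h import *
f=grab('top'); g=grab('side'); pral(f)
for F in (f,g):
    m=cv2.inRange(cv2.cvtColor(F['frame'],cv2.COLOR_RGB2HSV),(108,120,30),(130,255,255))
    n,l,s,c=cv2.connectedComponentsWithStats(m)
    for i in range(1,n):
        if s[i,4]>25: print(s[i],onz(F,[c[i]],214 if s[i,4]<100 else 114)[0].round())
fs=g
# expected side projections of hung hooks tops (rear/top centre) 
for y in(-168.5,-28.6,109.7,245.5): print(proj(fs,[[651+(y+168)*.0455+6,y,214]]).round(), proj(f,[[651+(y+168)*.0455+6,y,214]]).round())
s=obs(); print(s['time_s'],s['ee_pos'],s['ft_force'])
```

```text
praline area 13 [ 526. -318.   20.]
praline area 21 [ 473. -324.   20.]
[193 161   8   9  60] [673. 245. 214.]
[238 163   8   9  64] [667. 110. 214.]
[285 165   7   9  62] [660. -28. 214.]
[332 167   8   9  56] [ 656. -171.  214.]
[192 178  18  29 414] [609. 246. 114.]
[233 178  20  31 480] [605. 113. 114.]
[278 183  18  27 465] [598. -27. 114.]
[322 184  17  28 424] [ 592. -166.  114.]
[260 125  44  51 590] [ 621. -189.  114.]
[234 154  50  55 996] [619. -44. 114.]
[211 202  48  46 958] [616. 112. 114.]
[ 167  230   64   62 1536] [630. 242. 114.]
[[265. 127.]] [[335. 170.]]
[[239. 157.]] [[288. 168.]]
[[209. 192.]] [[242. 166.]]
[[174. 234.]] [[196. 164.]]
59.25 [569.41497182 250.11522858 323.98471186] [0.05845316 0.73597515 0.59844803]
```

```bash
python3 -c "
from cell import arm
print(arm.hand_in())"
```

```text
the job is handed in; nothing more can be done
None
```

I handed the job in at about 59 s: five pralines are in the tub and all four blue bins hang on the top rail, one per gap, fronts to the robot; the tins, tub, jar and ramekin were not hit that I could see.

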